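# Make up two shoe-repair kits

### The arm

A 6-joint arm with a two-finger parallel gripper is mounted at the origin on the work surface. World frame = base frame: x ahead of the robot, y to its left, z up, the work surface at z = 0. Lengths are in m, angles in degrees, forces in N, time in s.
With the tool pointing down it reaches from about 0.4 to 0.825 m from the base axis. Payload 7 kg.
Tool frame: the origin (TCP) lies at the very end of the fingers, on their centre line; the grasp point (between the pads) lies 19 mm behind it (ctrl.tcp_to_grasp is the distance from the TCP to the grasp point, in m); z points along the fingers, y is the direction in which the jaws open and shut (so a half turn about z gives the same grasp; the last joint's range is limited). The gripper opens to 88 mm and grips with 3 to 60 N. Pads are 19 mm wide; open, the fingers measure 130 mm over their backs; the gripper's body (78 mm by 193 mm) begins 47 mm behind the grasp point.
Start: joints at [-59.238, 20.546, 0.682, 0, -70.136, -16.507], TCP at [0.166, -0.654, 0.189] pointing down, gripper open.
Joint ranges: [-176.03, 176.03], [-82.01, 121.73], [-58.28, 71.71], [-173.87, 95.51], [-174.79, -0.11], [-173.66, 173.66]. Speed limits (degrees/s): [136.94, 136.94, 172.46, 180, 180, 180].

### API

Orientations are given as [roll, pitch, yaw] about the fixed x, y, z axes, in that order (R = Rz(yaw) Ry(pitch) Rx(roll)).
In Python, from plant import ctrl gives the robot as it stands.
- The arm moves only by the tool jog_arm, never from a script. Its argument "commands" is a list of rows, each an object of numbers: "x", "y", "z": the shift along the tool's x, y, z in cm; "roll": the turn about the tool's z in rad. In form: [{"x": .., "y": .., "z": .., "roll": ..}, ...]. A call has 1 to 12 rows; each row shifts and turns the commanded pose from where the row before left it, along the tool's axes as they then stand; what a row does not reach is not made up. A row lasts 1/10 s, in which the tool goes at most 50 mm and 8.59 degrees, less where a joint would pass 70% of its speed; a pose out of reach is approached as far as the arm can. A call is refused whole if a number of a shift passes 5 or a number of a turn 0.15, either way. A call with a gripper value outside its range is refused whole. "gripper" is the finger opening in cm, from 0 to 8.76, set as the call begins (left out, the last holds). The fingers move at their own pace and stop on an object; the grip force is fixed at half the most. Time passes only in rows, so rows that do not move let the fingers close. It gives the time, the measured TCP pose, the force and the opening at its end, in the units of the state.
- ctrl.get_obs(): the state, without advancing time (a new reading comes with each control period).
- ctrl.snapshot(name): name is "scene" or "side" or "wrist"; returns a dict with "image" (480x640x3 uint8, red, green, blue), "mtx" (3x3 intrinsics, pixels), "position" and "orientation" of the camera in the world; the wrist camera has in their place "hand_eye" (4x4, takes a point from camera to tool coordinates, whose origin is the TCP and whose axes are the flange's). Camera axes: x right, y up, looking along -z (the intrinsics and any distortion apply to the point x, -y, -z); pixel columns grow to the right and rows downward; lengths in m; the calibration is good to about 2 mm. The wrist camera is an equidistant fisheye: a pixel r from the principal point sees the ray r / f radians off the axis. A picture is of the moment at which its call begins: read the wrist's pose just before it. There is no depth.
- ctrl.close_job(): hands the job in, once; it reports no verdict.
Trained networks look in the newest picture that a camera, given by its name, has taken for a name from the list of things; names that differ only in an ending like _2 or _b are one class to them, and where a whole thing is asked for, a point or a joint stands for the part that bears it (a point fixed in the world has none). Each returns a list of dicts, best first, with "confidence" (0 to 1); they miss things now and then, are a little off and sometimes report something else, mostly with a low value. They report only what shows in the picture. A call takes as long as a camera call. They do not tell look-alikes from the thing itself.
- ctrl.search_frame(camera, query): "position" ([column, row] as shares, 0 to 1, of the picture: columns of its width, rows of its height, amid what is visible of it).
- ctrl.regions_of(camera, query): "mask" (480x640 bool, what is visible of it) and "position" ([column, row] as shares, 0 to 1, of the picture: columns of its width, rows of its height, amid what is visible of it).
The state is a dict: "clock": time; "joint_pos": joint angles; "qvel": joint speeds; "tau": joint torques, N m; "tool_pos": TCP position; "orientation": TCP orientation; "force": force on the tool from outside, world axes, zero at the start; "moment": the same for the moment, N m; "opening": finger opening in m.
Only numpy, scipy, OpenCV 4.12 (cv2) and the standard library are available. Lean on these libraries where they do the work, as an engineer would, in place of code of your own. Each camera call takes 0.05 s, during which the arm holds its last target.

### The job

Make up the two shoe-repair kits. In the orange tray stand the jar with the yellow lid in the white-floored bay and the steel press die in the dark-floored bay; in the blue tray stand the jar with the red lid in the white-floored bay and lay the brown heel block flat in the dark-floored bay, with the black rubber top piece flat on it, centred and with the outlines lined up (rounded end either way). Jars and die stand upright; leave the jar with the green lid, the shoe and the hammer where they are.

Things in the scene. Friction and masses are not known exactly. Their poses are not given: they have to be found in the camera images.
- jar_yellow_mid (a point): clear round screw-top jar of brass eyelets with a yellow lid, 45 mm in diameter and 60 mm tall, standing; about 80 g. This point is at its centre, 30 mm above its underside; z is up its axis
- jar_red_mid (a point): clear round screw-top jar of steel eyelets with a red lid, 45 mm in diameter and 60 mm tall, standing; about 80 g. This point is at its centre, 30 mm above its underside; z is up its axis
- jar_green_mid (a point): clear round screw-top jar of copper eyelets with a green lid, 45 mm in diameter and 60 mm tall, standing; not needed for either kit: to be left alone. This point is at its centre, 30 mm above its underside; z is up its axis
- die_mid (a point): steel press die, standing: a round foot 42 mm in diameter and 18 mm high, above it a round shank 22 mm in diameter up to 58 mm, to be gripped by the shank; about 200 g. This point is on its axis at half height, 29 mm above its underside; z is up
- heel_mid (a point): brown shoe-heel block with thin light layer lines round it, lying flat, 28 mm thick, 60 x 52 mm D-shaped outline: straight parallel sides 52 mm apart along x, which the gripper can take (best within 10 mm of the centre), flat at -x and rounded at +x; about 70 g. This point is at its centre, 14 mm above its underside; z is up
- top_mid (a point): black rubber top piece (heel tip), lying flat, 12 mm thick, 60 x 52 mm D-shaped outline: straight parallel sides 52 mm apart along x, which the gripper can take (best within 10 mm of the centre), flat at -x and rounded at +x; about 40 g. It has the same outline as the heel block. This point is at its centre, 6 mm above its underside; z is up
- tray_orange: low orange kit tray fixed to the bench, 180 x 92 mm outside, rim 16 mm high, walls 4 mm, floor 4 mm thick, with one divider as high as the rim making two bays of 84 x 84 mm. Origin: centre of the underside. x runs along its length, z up: the white-floored bay is centred at x = +44 mm, the dark-floored bay at x = -44 mm (both y = 0), bay floors at z = 4 mm. It may be turned to any yaw
- tray_blue: low blue kit tray fixed to the bench, 180 x 92 mm outside, rim 16 mm high, walls 4 mm, floor 4 mm thick, with one divider as high as the rim making two bays of 84 x 84 mm. Origin: centre of the underside. x runs along its length, z up: the white-floored bay is centred at x = +44 mm, the dark-floored bay at x = -44 mm (both y = 0), bay floors at z = 4 mm. It may be turned to any yaw
- shoe_toe (a point): grey-blue walking shoe with a dark sole and orange lining, about 270 x 90 x 100 mm, standing beyond the work; to be left alone. This point is in the middle of its toe cap, 95 mm from the middle of the shoe and 30 mm above the bench; x points to the toe
- hammer: hammer 240 mm long lying on the bench beyond the work; to be left alone. x along the handle towards the head
Mind the look-alikes: they are no part of the job. Of the things that look like the part that bears die_mid, the middle-sized one is meant.

How it is judged:
By the outcome, as a careful person would: the job done as asked, in the order asked, and still so for the second after the job is handed in, with the robot touching nothing.
It also fails if it takes over 125 s, if anything falls off the work surface, if the arm or the gripper's body presses on something with over 40 N, if the wrist force passes 120 N, or if a joint passes its speed limit or range.

## Working session

There is one attempt and no reset: what is moved stays moved. The work goes in short steps, Python scripts to look and compute and a tool call to move; the robot and the scene stay as the last step left them, time stands still between calls to the robot, and variables do not carry over. Pictures are saved under pics/ and viewed, and the job is handed in when it is done.

Besides the shell and the picture viewer there is one more tool, called after "Call:" as name(argument=value, ...), one argument or row to a line, values as JSON. jog_arm: Moves the arm, as the interface text tells. Its arguments: {"type":"object","properties":{"commands":{"type":"array"},"gripper":{"type":"number"}},"required":["commands"]}

```bash
mkdir -p pics; ls; python3 - <<'E'
from plant import ctrl
import cv2,numpy as np
print(ctrl.get_obs(), ctrl.tcp_to_grasp)
for n in ["scene","side","wrist"]:
    s=ctrl.snapshot(n)
    cv2.imwrite(f"pics/{n}0.png",s["image"][:,:,::-1])
    print(n,{k:np.round(v,4).tolist() for k,v in s.items() if k!="image"})
E
```

```text
pics
{'clock': 0.0, 'joint_pos': array([-5.92371554e+01,  2.05917553e+01,  6.34014939e-01, -1.84319697e-02,
       -7.01379225e+01, -1.65064700e+01]), 'qvel': array([ 0.085171  , -0.03813222,  0.00087202, -0.07191268,  0.03762332,
        0.10042871]), 'tau': array([ 4.75655488e-04, -5.82716489e+01,  2.93056941e+01,  6.99678987e+00,
        7.00867851e-03, -1.89024017e-04]), 'tool_pos': array([ 0.16603798, -0.65368249,  0.18792629]), 'orientation': array([ 1.79903356e+02, -1.05692991e-02, -1.65749893e+02]), 'force': array([-1.13851248, -0.43718648,  0.29072553]), 'moment': array([-0.02545993,  0.04705879, -0.06008177]), 'opening': 0.08747276450485299} 0.0188
scene {'mtx': [[488.7067, 0.0, 310.5483], [0.0, 488.7067, 239.3971], [0.0, 0.0, 1.0]], 'position': [1.2246, -0.2118, 0.7757], 'orientation': [43.9468, 0.3939, 71.6725]}
side {'mtx': [[534.0452, 0.0, 331.2314], [0.0, 534.0452, 237.632], [0.0, 0.0, 1.0]], 'position': [0.5046, 0.7972, 0.5436], 'orientation': [58.523, -0.8713, -175.9055]}
wrist {'mtx': [[371.6483, 0.0, 324.9719], [0.0, 371.6483, 242.4493], [0.0, 0.0, 1.0]], 'hand_eye': [[0.0009, 0.9619, 0.2735, 0.0729], [1.0, -0.001, 0.0001, 0.0], [0.0003, 0.2735, -0.9619, -0.1972], [0.0, 0.0, 0.0, 1.0]]}
```

View pics/scene0.png

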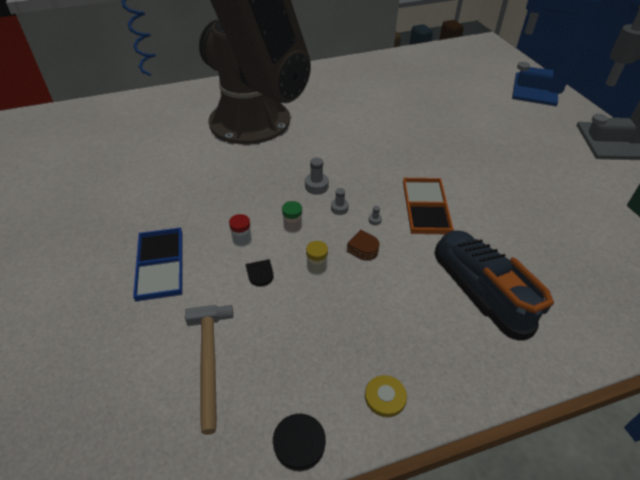

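View pics/side0.png

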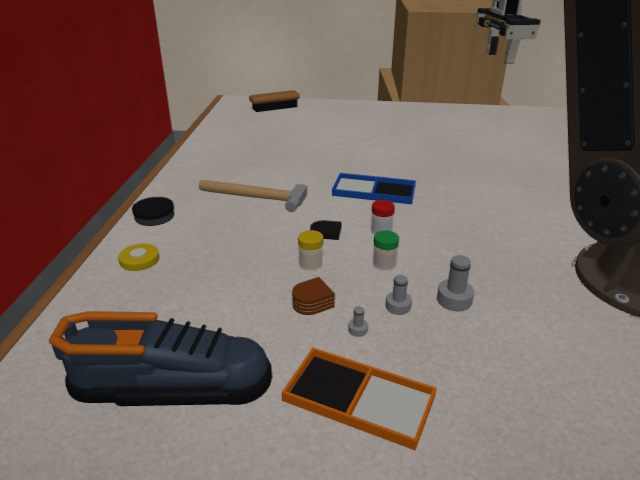

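View pics/wrist0.png

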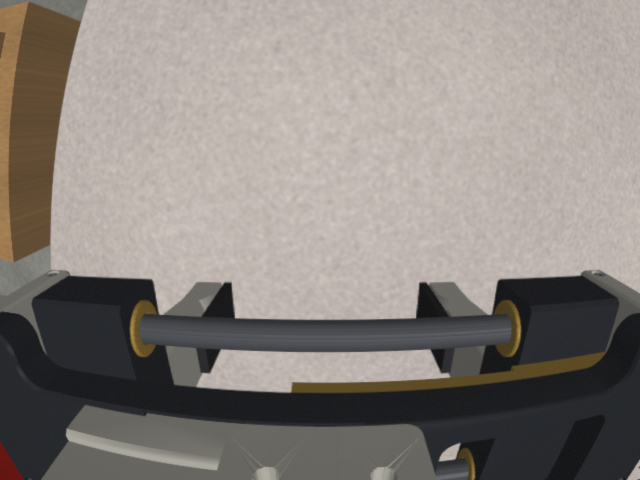

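Both fixed cameras show every part. Three dies appear (side view about (456,283), (399,296) and (358,322)), and the middle one is at (399,296). Next I fit the silhouettes.

```bash
cat > h.py <<'E'
from plant import ctrl
import cv2,numpy as np
from scipy.spatial.transform import Rotation as R
from scipy.optimize import minimize
def cam(s):
    Rm=R.from_euler('xyz',s["orientation"],degrees=True).as_matrix()
    return s["mtx"],np.array(s["position"]),Rm
def proj(c,P):
    K,p,Rm=c
    q=(np.asarray(P)-p)@Rm*np.array([1,-1,-1])
    return (q[:,:2]/q[:,2:])*[K[0,0],K[1,1]]+[K[0,2],K[1,2]]
def ray(c,uv,z):
    K,p,Rm=c
    d=Rm@np.array([(uv[0]-K[0,2])/K[0,0],-(uv[1]-K[1,2])/K[1,1],-1])
    return p+d*(z-p[2])/d[2]
a=np.linspace(0,2*np.pi,40,endpoint=False)
def cyl(r,z0,z1): 
    c=np.c_[r*np.cos(a),r*np.sin(a)]
    return np.r_[np.c_[c,c[:,0]*0+z0],np.c_[c,c[:,0]*0+z1]]
def dshape(t,r=26):
    b=np.linspace(-np.pi/2,np.pi/2,20)
    c=np.r_[[[-.030,-.026],[-.030,.026]],np.c_[.004+.026*np.cos(b),.026*np.sin(b)]]
    return np.r_[np.c_[c,c[:,0]*0],np.c_[c,c[:,0]*0+t]]
def box(l,w,t):
    return np.array([[x,y,z] for x in(-l/2,l/2) for y in(-w/2,w/2) for z in(0,t)])
MODEL={"jar":[cyl(.0225,0,.06)],"die":[cyl(.021,0,.018),cyl(.011,.018,.058)],
 "heel":[dshape(.028)],"top":[dshape(.012)],"tray":[box(.18,.092,.016)]}
def render(c,parts,x,y,yaw,z=0,S=4,roi=None):
    ca,sa=np.cos(yaw),np.sin(yaw)
    m=np.zeros((480*S,640*S),np.uint8)
    for P in parts:
        Q=P@np.array([[ca,sa,0],[-sa,ca,0],[0,0,1]])+[x,y,z]
        h=cv2.convexHull(((proj(c,Q)+.5)*S-.5).astype(np.float32).round().astype(np.int32))
        cv2.fillConvexPoly(m,h,1)
    return m
def soft(m,S=4): return cv2.resize(m.astype(np.float32),(640,480),interpolation=cv2.INTER_AREA)
def fit(cams,masks,parts,x0,yaw=False,z=0):
    def cost(v,sep=False):
        cs=[]
        for c,k in zip(cams,masks):
            r=soft(render(c,parts,v[0],v[1],v[2] if yaw else 0,z))
            cs.append(np.abs(r-k).sum()/max(k.sum(),1))
        return cs if sep else sum(cs)
    best=None
    for y0 in (np.deg2rad(np.arange(0,360,30)) if yaw is True else [0 if yaw is False else yaw]):
        v=[x0[0],x0[1],y0] if yaw is not False else [x0[0],x0[1]]
        c=cost(v)
        if best is None or c<best[0]: best=(c,v)
    v=best[1]
    for st in (.01,.003):
        n=len(v); sim=np.array([v]+[np.array(v)+np.eye(n)[i]*(st if i<2 else st*20) for i in range(n)])
        r=minimize(cost,v,method="Nelder-Mead",options=dict(initial_simplex=sim,xatol=1e-4,fatol=1e-4,maxiter=150)); v=r.x
    return v,cost(v,True)
E
cat > fit0.py <<'E'
from h import *
names=["jar_yellow_mid","jar_red_mid","jar_green_mid","die_mid","heel_mid","top_mid","tray_orange","tray_blue","shoe_toe","hammer"]
S={n:ctrl.snapshot(n) for n in("scene","side")}
C={n:cam(S[n]) for n in S}
import pickle; out={}
for q in names:
    for n in S:
        r=ctrl.regions_of(n,q); out[n,q]=r
        for e in r:
            if e["confidence"]>.2:
                u=np.array(e["position"])*[640,480]
                print(q,n,round(e["confidence"],2),u.round(),e["mask"].sum(),ray(C[n],u,.01).round(3))
pickle.dump((S,out),open("d0.pkl","wb")); print(ctrl.get_obs()["clock"])
E
python3 fit0.py
```

```text
jar_yellow_mid scene 0.74 [239. 228.] 607 [ 0.437 -0.124  0.01 ]
jar_yellow_mid scene 0.57 [316. 257.] 658 [0.575 0.01  0.01 ]
jar_yellow_mid side 0.7 [397. 297.] 757 [0.439 0.102 0.01 ]
jar_yellow_mid side 0.63 [312. 247.] 890 [ 0.592 -0.037  0.01 ]
jar_red_mid scene 0.82 [239. 225.] 585 [ 0.427 -0.122  0.01 ]
jar_red_mid scene 0.68 [260. 275.] 629 [ 0.584 -0.113  0.01 ]
jar_red_mid side 0.8 [380. 215.] 692 [ 0.465 -0.17   0.01 ]
jar_green_mid scene 0.81 [289. 217.] 573 [ 0.439 -0.008  0.01 ]
jar_green_mid side 0.71 [386. 252.] 947 [ 0.456 -0.034  0.01 ]
die_mid scene 0.86 [315. 180.] 610 [0.333 0.091 0.01 ]
die_mid scene 0.7 [338. 204.] 323 [0.432 0.113 0.01 ]
die_mid scene 0.7 [372. 220.] 208 [0.51  0.165 0.01 ]
die_mid scene 0.59 [425. 201.] 2327 [0.491 0.31  0.01 ]
die_mid scene 0.29 [259. 274.] 572 [ 0.582 -0.114  0.01 ]
die_mid side 0.82 [456. 287.] 1464 [0.339 0.065 0.01 ]
die_mid side 0.75 [400. 299.] 784 [0.435 0.105 0.01 ]
die_mid side 0.74 [359. 322.] 383 [0.5   0.168 0.01 ]
die_mid side 0.4 [381. 215.] 671 [ 0.463 -0.173  0.01 ]
die_mid side 0.27 [332. 228.] 460 [ 0.559 
[... 188 characters left out ...]
mid scene 0.66 [209. 357.] 2464 [ 0.739 -0.245  0.01 ]
top_mid side 0.82 [332. 228.] 466 [ 0.56  -0.108  0.01 ]
tray_orange scene 0.93 [427. 202.] 2316 [0.495 0.311 0.01 ]
tray_orange scene 0.31 [315. 254.] 715 [0.567 0.011 0.01 ]
tray_orange side 0.63 [365. 397.] 8717 [0.487 0.315 0.01 ]
tray_blue scene 0.62 [156. 263.] 3238 [ 0.484 -0.311  0.01 ]
tray_blue side 0.88 [373. 188.] 1936 [ 0.48  -0.298  0.01 ]
shoe_toe scene 0.91 [496. 286.] 6939 [0.763 0.324 0.01 ]
shoe_toe side 0.98 [152. 362.] 16762 [0.781 0.278 0.01 ]
hammer scene 0.59 [208. 358.] 2456 [ 0.74  -0.248  0.01 ]
hammer side 0.93 [261. 193.] 1412 [ 0.726 -0.245  0.01 ]
hammer side 0.22 [383. 251.] 946 [ 0.46  -0.035  0.01 ]
1.25
```

```bash
cat > fit1.py <<'E'
from h import *
import pickle
S,out=pickle.load(open("d0.pkl","rb")); C={n:cam(S[n]) for n in S}
T={"jar_yellow_mid":((316,257),(312,247),(.57,.0)),"jar_red_mid":((239,225),(380,215),(.42,-.12)),"jar_green_mid":((289,217),(386,252),(.43,0)),
"die_mid":((338,204),(400,299),(.43,.11)),"heel_mid":((364,246),(312,299),(.577,.119)),"top_mid":((258,275),(332,228),(.57,-.11)),
"tray_orange":((427,202),(365,397),(.49,.312)),"tray_blue":((156,263),(373,188),(.482,-.305))}
vis={n:S[n]["image"].copy() for n in S}
for q,(u1,u2,x0) in T.items():
    ms=[]
    for n,u in(("scene",u1),("side",u2)):
        e=min(out[n,q],key=lambda e:np.linalg.norm(np.array(e["position"])*[640,480]-u)); ms.append(e["mask"].astype(np.float32))
    k=q.split("_")[0]; yaw=k in("heel","top","tray")
    cs=[C["scene"],C["side"]]
    v,c=fit(cs,ms,MODEL[k],x0,yaw)
    s=[fit([cs[i]],[ms[i]],MODEL[k],v[:2],v[2] if yaw else False)[0] for i in(0,1)]
    f=lambda v:(np.round(np.array(v[:2])*1000,1),np.rad2deg(v[2]).round(1) if len(v)>2 else'')
    print(q,f(v),np.round(c,2),'| scene',f(s[0]),'side',f(s[1]))
    for n in S:
        r=render(C[n],MODEL[k],v[0],v[1],v[2] if yaw else 0,S=1)
        cc,_=cv2.findContours(r,cv2.RETR_EXTERNAL,cv2.CHAIN_APPROX_NONE); cv2.drawContours(vis[n],cc,-1,(255,0,255),1)
for n in S:
    cv2.imwrite(f"pics/fit_{n}.png",cv2.resize(vis[n][130:450,100:500,::-1],(800,640))[:600])
E
python3 fit1.py
```

```text
jar_yellow_mid (array([591.3,   5.3]), '') [0.1  0.13] | scene (array([592.7,   4.8]), '') side (array([591.3,   5.4]), '')
jar_red_mid (array([ 462.8, -125.7]), '') [0.14 0.21] | scene (array([ 462.8, -125.8]), '') side (array([ 462.5, -131.4]), '')
jar_green_mid (array([458.7,  -7.4]), '') [0.14 0.07] | scene (array([461.6,  -7.7]), '') side (array([458.,  -8.]), '')
die_mid (array([437.9, 113. ]), '') [0.22 0.07] | scene (array([441.2, 112.2]), '') side (array([437.2, 113.1]), '')
heel_mid (array([580.4, 118. ]), np.float64(34.7)) [0.06 0.07] | scene (array([582. , 117.9]), np.float64(33.7)) side (array([578.5, 117.7]), np.float64(34.5))
top_mid (array([ 570.3, -109. ]), np.float64(94.6)) [0.27 0.29] | scene (array([ 575.2, -108.5]), np.float64(85.4)) side (array([ 564.5, -111.9]), np.float64(114.1))
tray_orange (array([496.2, 308.3]), np.float64(159.8)) [0.05 0.03] | scene (array([499. , 307.5]), np.float64(159.6)) side (array([494.8, 308. ]), np.float64(160.1))
tray_blue (array([ 479.6, -305.1]), np.float64(-7.8)) [0.03 0.04] | scene (array([ 481. , -305.8]), np.float64(-7.7)) side (array([ 478.5, -304.7]), np.float64(-8.2))
```

View pics/fit_scene.png

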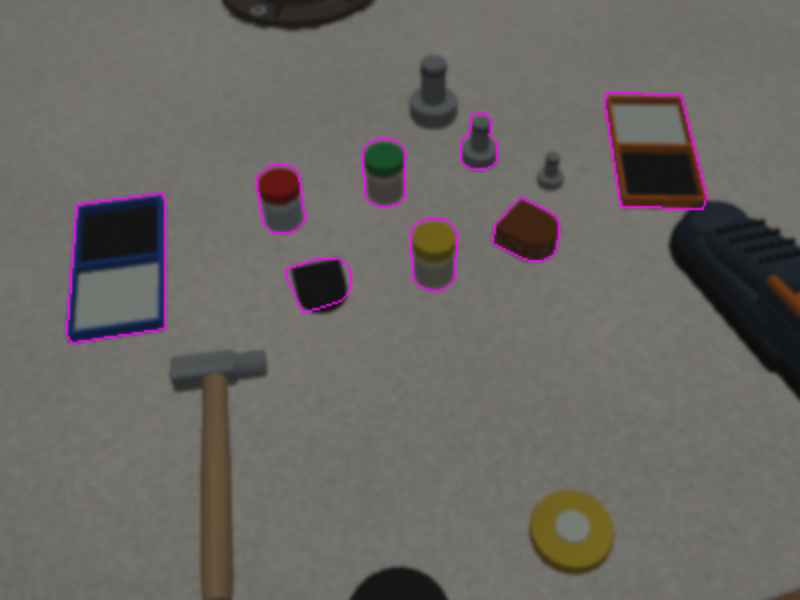

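View pics/fit_side.png

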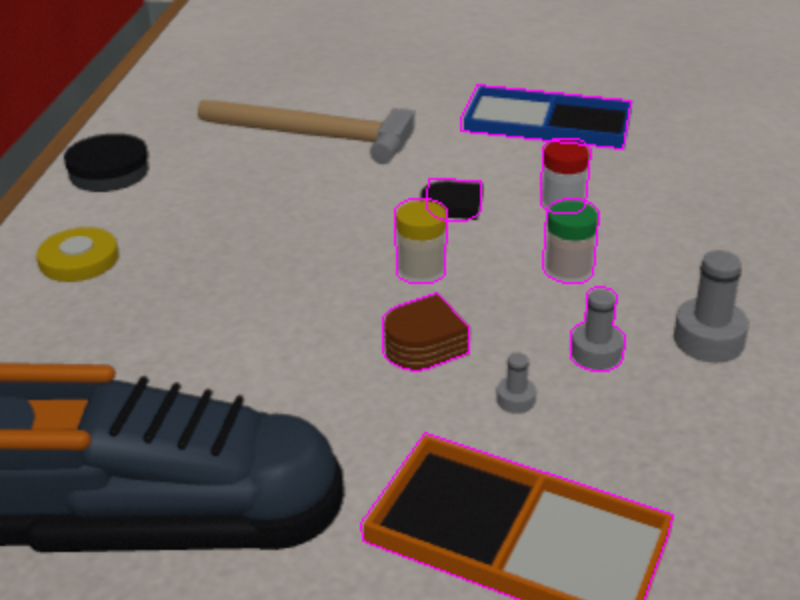

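Call:
jog_arm(
  commands=[
    {"roll":0.125},
    {"roll":0.125},
    {"x":-2.4,"y":3.6},
    {"x":-2.4,"y":3.6},
    {"x":-2.4,"y":3.6},
    {"x":-2.4,"y":3.6},
    {"x":-2.4,"y":3.6},
    {"x":-2.4,"y":3.6},
    {"x":-2.4,"y":3.6},
    {"x":-2.4,"y":3.6},
    {"x":-2.4,"y":3.6},
    {"x":-2.4,"y":3.6},
  ],
  gripper=8.76,
)

```text
validation failed for argument at $.co...
```

Call:
jog_arm(
  commands=[
    {"x":0,"y":0,"z":0,"roll":0.125},
    {"x":0,"y":0,"z":0,"roll":0.125},
    {"x":-2.4,"y":3.6,"z":0,"roll":0},
    {"x":-2.4,"y":3.6,"z":0,"roll":0},
    {"x":-2.4,"y":3.6,"z":0,"roll":0},
    {"x":-2.4,"y":3.6,"z":0,"roll":0},
    {"x":-2.4,"y":3.6,"z":0,"roll":0},
    {"x":-2.4,"y":3.6,"z":0,"roll":0},
    {"x":-2.4,"y":3.6,"z":0,"roll":0},
    {"x":-2.4,"y":3.6,"z":0,"roll":0},
    {"x":-2.4,"y":3.6,"z":0,"roll":0},
    {"x":-2.4,"y":3.6,"z":0,"roll":0},
  ],
  gripper=8.76,
)

```text
clock: 2.45
tool_pos: [0.4074, -0.2929, 0.1893]
orientation: [-180.0, 0.1, 179.9]
force: [0.8, -0.4, -0.2]
opening: 0.0879
```

```bash
cat >> h.py <<'E'
def wcam():
    o=ctrl.get_obs(); s=ctrl.snapshot("wrist")
    T=np.eye(4); T[:3,:3]=R.from_euler('xyz',o["orientation"],degrees=True).as_matrix(); T[:3,3]=o["tool_pos"]
    return s["image"],(np.array(s["mtx"]),T@np.array(s["hand_eye"])),o
def wproj(c,P):
    K,T=c; q=(np.asarray(P)-T[:3,3])@T[:3,:3]*[1,-1,-1]
    th=np.arctan2(np.hypot(q[:,0],q[:,1]),q[:,2]); ph=np.arctan2(q[:,1],q[:,0])
    return np.c_[K[0,0]*th*np.cos(ph)+K[0,2],K[1,1]*th*np.sin(ph)+K[1,2]]
def wray(c,uv,z):
    K,T=c; d=(np.array(uv)-[K[0,2],K[1,2]])/K[0,0]; th=np.hypot(*d)
    v=np.array([d[0]/th*np.sin(th),-d[1]/th*np.sin(th),-np.cos(th)]); v=T[:3,:3]@v; p=T[:3,3]
    return p+v*(z-p[2])/v[2]
def place(P,x,y,yaw,z=0):
    ca,sa=np.cos(yaw),np.sin(yaw); return P@np.array([[ca,sa,0],[-sa,ca,0],[0,0,1]])+[x,y,z]
_pj=proj
def proj(c,P): return wproj(c,P) if len(c)==2 else _pj(c,P)
E
cat > look.py <<'E'
from h import *
import sys
im,c,o=wcam(); print(o["clock"],o["tool_pos"].round(4),o["orientation"].round(2))
v=im.copy()
EST={"jar:y":(.5913,.0053,0),"jar:r":(.4628,-.1257,0),"jar:g":(.4587,-.0074,0),"die":(.4379,.113,0),"heel":(.5804,.118,34.7),"top":(.572,-.109,-15),"tray:o":(.4962,.3083,159.8),"tray:b":(.4796,-.3051,-7.8)}
for k,(x,y,a) in EST.items():
    for P in MODEL[k.split(":")[0]]:
        Q=place(P,x,y,np.deg2rad(a)); u=wproj(c,Q)
        K,T=c
        if np.abs(u-[320,240]).max()>500: continue
        cv2.polylines(v,[cv2.convexHull(u.astype(np.float32)).round().astype(np.int32)],True,(255,0,255),1)
cv2.imwrite(f"pics/{sys.argv[1]}.png",v[:,:,::-1]); cv2.imwrite(f"pics/{sys.argv[1]}_raw.png",im[:,:,::-1])
import pickle; pickle.dump((im,c),open(f"{sys.argv[1]}.pkl","wb"))
E
python3 look.py w1
```

```text
2.45 [ 0.4074 -0.2929  0.1893] [-1.7998e+02  5.0000e-02  1.7993e+02]
```

View pics/w1.png

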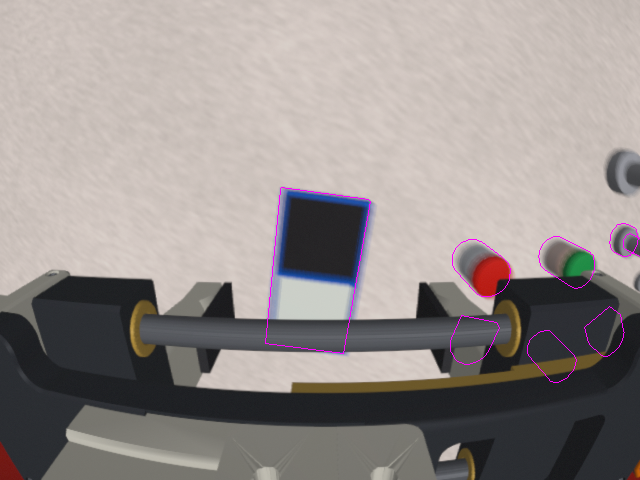

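The trays, red and green jars line up with the wrist view apart from motion blur (blue tray about (318,270)). Next I move above the yellow jar.

Call:
jog_arm(
  commands=[
    {"x":-2.3,"y":3.7,"z":0,"roll":0},
    {"x":-2.3,"y":3.7,"z":0,"roll":0},
    {"x":-2.3,"y":3.7,"z":0,"roll":0},
    {"x":-2.3,"y":3.7,"z":0,"roll":0},
    {"x":-2.3,"y":3.7,"z":0,"roll":0},
    {"x":-2.3,"y":3.7,"z":0,"roll":0},
    {"x":-2.3,"y":3.7,"z":0,"roll":0},
    {"x":-2.3,"y":3.9,"z":0,"roll":0},
    {"x":0,"y":0,"z":0,"roll":0},
    {"x":0,"y":0,"z":0,"roll":0},
  ],
)

```text
clock: 3.5
tool_pos: [0.5911, 0.0042, 0.1883]
orientation: [-180.0, -0.1, -180.0]
force: [0.7, -0.3, -0.7]
opening: 0.0875
```

```bash
python3 look.py w2
```

```text
3.5 [0.5911 0.0042 0.1883] [-1.7998e+02 -6.0000e-02 -1.7996e+02]
```

View pics/w2.png

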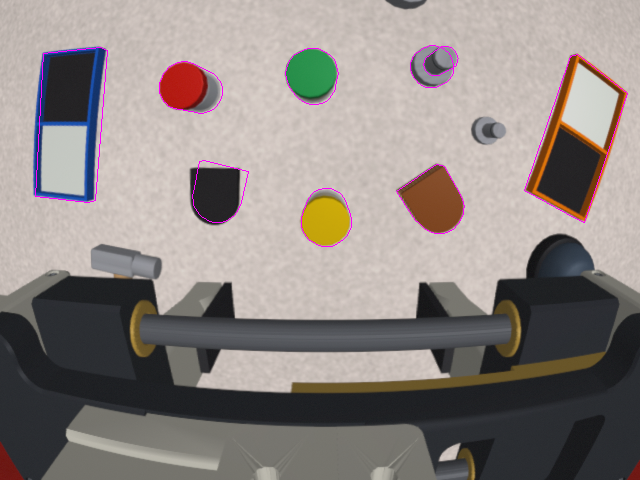

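This view shows everything, and the projected outlines match closely. The top piece at (215,195) has about 0° yaw, not -15°. I refine from this picture.

```bash
cat > fitw.py <<'E'
from h import *
import pickle,sys
im,c=pickle.load(open("w2.pkl","rb"))
T={"jar_yellow_mid":(.5913,.0053,0),"jar_red_mid":(.4628,-.1257,0),"die_mid":(.4379,.113,0),"heel_mid":(.5804,.118,34.7),"top_mid":(.57,-.115,0),"tray_orange":(.4962,.3083,159.8),"tray_blue":(.4796,-.3051,-7.8)}
for q,(x,y,a) in T.items():
    k=q.split("_")[0]; r=ctrl.regions_of("wrist",q)
    u=wproj(c,np.array([[x,y,.03]]))[0]
    r=[e for e in r if np.linalg.norm(np.array(e["position"])*[640,480]-u)<30]
    if not r: print(q,"none"); continue
    yaw=np.deg2rad(a) if k in("heel","top","tray") else False
    v,cs=fit([c],[r[0]["mask"].astype(np.float32)],MODEL[k],(x,y),yaw)
    print(q,round(r[0]["confidence"],2),r[0]["mask"].sum(),(v[:2]*1000).round(1),np.rad2deg(v[2]).round(1) if len(v)>2 else '',np.round(cs,3))
E
python3 fitw.py
```

```text
jar_yellow_mid 0.65 2225 [591.2   4.8]  [0.033]
jar_red_mid none
die_mid 0.58 1502 [437.1 112.8]  [0.055]
heel_mid 0.76 3061 [579.7 117.7] 35.8 [0.028]
top_mid none
tray_orange 0.57 9538 [495.8 311.3] 160.2 [0.026]
tray_blue 0.96 9165 [ 477.7 -310.5] -8.0 [0.031]
```

Call:
jog_arm(
  commands=[
    {"x":0,"y":0,"z":4,"roll":0},
    {"x":0,"y":0,"z":4,"roll":0},
    {"x":0,"y":0,"z":4,"roll":0},
    {"x":0,"y":0,"z":3,"roll":0},
    {"x":0,"y":0,"z":1.8,"roll":0},
    {"x":0,"y":0,"z":0,"roll":0},
  ],
)

```text
clock: 4.5
tool_pos: [0.5888, 0.0024, 0.0182]
orientation: [-179.9, -0.3, 179.9]
force: [-0.4, 1.1, -0.1]
opening: 0.0877
```

Call:
jog_arm(
  commands=[
    {"x":0,"y":0,"z":0,"roll":0},
    {"x":0,"y":0,"z":0,"roll":0},
    {"x":0,"y":0,"z":0,"roll":0},
    {"x":0,"y":0,"z":0,"roll":0},
    {"x":0,"y":0,"z":0,"roll":0},
    {"x":0,"y":0,"z":0,"roll":0},
  ],
  gripper=2.0,
)

```text
clock: 5.1
tool_pos: [0.5911, 0.0034, 0.0212]
orientation: [180.0, 0.0, 179.9]
force: [-0.6, 0.6, 1.0]
opening: 0.0453
```

Call:
jog_arm(
  commands=[
    {"x":0,"y":0,"z":-2,"roll":0},
    {"x":0,"y":0,"z":-4,"roll":0},
    {"x":0,"y":0,"z":-4,"roll":0},
    {"x":0,"y":0,"z":-4,"roll":0},
    {"x":1.7,"y":4,"z":0,"roll":0},
    {"x":1.7,"y":4,"z":0,"roll":0},
    {"x":1.7,"y":4,"z":0,"roll":0},
    {"x":1.7,"y":4,"z":0,"roll":0},
    {"x":1.7,"y":4,"z":0,"roll":0},
    {"x":1.7,"y":4,"z":0,"roll":0},
    {"x":1.7,"y":4,"z":0,"roll":0},
    {"x":1.6,"y":4,"z":0,"roll":0},
  ],
)

```text
clock: 6.3
tool_pos: [0.4553, 0.325, 0.1612]
orientation: [180.0, 0.0, 179.9]
force: [0.0, 0.0, -0.4]
opening: 0.0198
```

Call:
jog_arm(
  commands=[
    {"x":0,"y":0,"z":0,"roll":0},
    {"x":0,"y":0,"z":0,"roll":0},
  ],
)

```text
clock: 6.5
tool_pos: [0.4557, 0.3243, 0.1607]
orientation: [-180.0, -0.0, -179.9]
force: [-0.1, 1.0, 0.3]
opening: 0.0198
```

```bash
python3 look.py w3
```

```text
6.5 [0.4557 0.3243 0.1607] [-1.7998e+02 -2.0000e-02 -1.7994e+02]
```

View pics/w3.png

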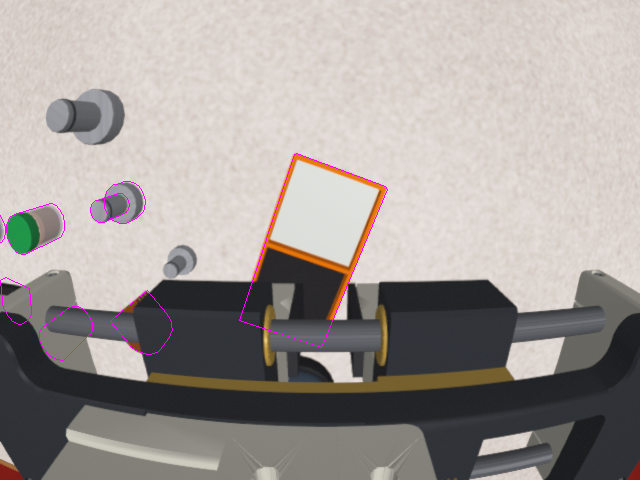

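The opening reads 19.8 mm and nothing is between the fingers, so the jar slipped. I look at the fixed cameras.

```bash
python3 - <<'E'
from h import *
for n in("scene","side"):
    s=ctrl.snapshot(n); cv2.imwrite(f"pics/{n}1.png",s["image"][:,:,::-1])
E
```

```text
(no output)
```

View pics/scene1.png

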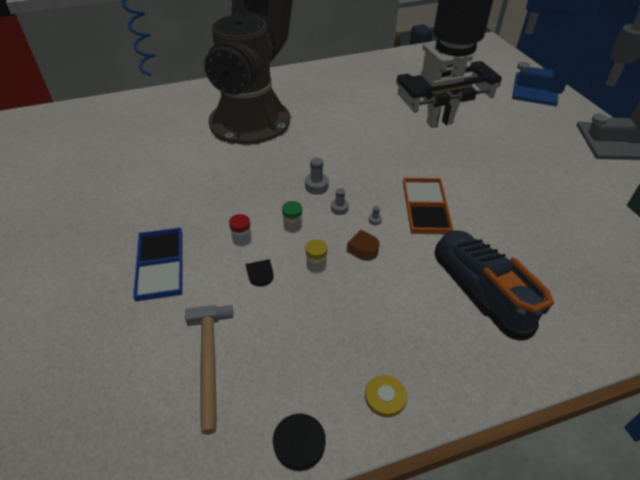

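View pics/side1.png

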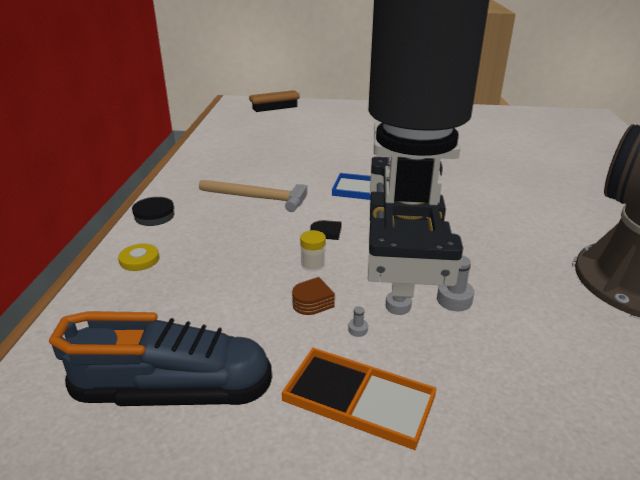

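The yellow jar still stands near its spot, about (316,252) in the scene view. The fingers had only just arrived when I lifted. I go back, look again and wait longer on the grip.

Call:
jog_arm(
  commands=[
    {"x":-1.7,"y":-4,"z":0,"roll":0},
    {"x":-1.7,"y":-4,"z":0,"roll":0},
    {"x":-1.7,"y":-4,"z":0,"roll":0},
    {"x":-1.7,"y":-4,"z":0,"roll":0},
    {"x":-1.7,"y":-4,"z":0,"roll":0},
    {"x":-1.7,"y":-4,"z":0,"roll":0},
    {"x":-1.7,"y":-4,"z":0,"roll":0},
    {"x":-1.6,"y":-4,"z":0,"roll":0},
    {"x":0,"y":0,"z":0,"roll":0},
    {"x":0,"y":0,"z":0,"roll":0},
  ],
  gripper=8.0,
)

```text
clock: 7.65
tool_pos: [0.5908, 0.0009, 0.1606]
orientation: [-180.0, -0.0, 179.7]
force: [-0.4, 0.2, 0.7]
opening: 0.0797
```

```bash
python3 look.py w4; python3 - <<'E'
from h import *
import pickle
im,c=pickle.load(open("w4.pkl","rb"))
for e in ctrl.regions_of("wrist","jar_yellow_mid"):
    u=np.array(e["position"])*[640,480]; p=wray(c,u,.03)
    print(round(e["confidence"],2),u.round(),p.round(3))
    if np.linalg.norm(p[:2]-[.59,.005])<.04: 
        v,cs=fit([c],[e["mask"].astype(np.float32)],MODEL["jar"],p[:2]); print(v,cs)
E
```

```text
7.65 [0.5908 0.0009 0.1606] [-1.8000e+02 -3.0000e-02  1.7969e+02]
0.93 [327. 223.] [0.593 0.003 0.03 ]
[0.5876896  0.00459014] [np.float32(0.092718944)]
0.29 [182.  84.] [ 0.461 -0.129  0.03 ]
```

View pics/w4.png

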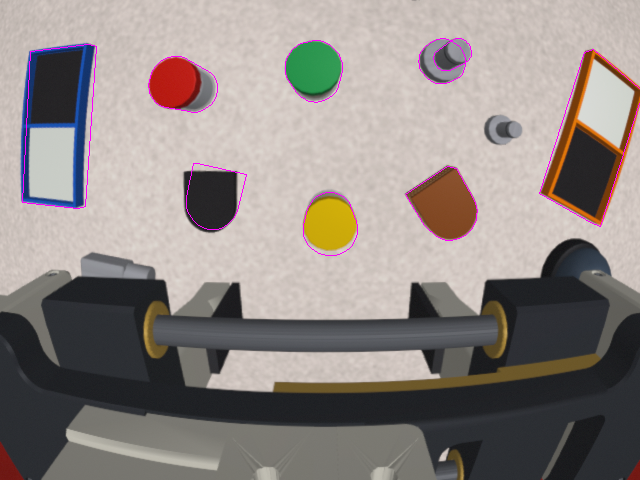

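Call:
jog_arm(
  commands=[
    {"x":0.2,"y":0.1,"z":4,"roll":0},
    {"x":0,"y":0,"z":4,"roll":0},
    {"x":0,"y":0,"z":4,"roll":0},
    {"x":0,"y":0,"z":2.5,"roll":0},
    {"x":0,"y":0,"z":0,"roll":0},
    {"x":0,"y":0,"z":0,"roll":0},
  ],
)

```text
clock: 8.35
tool_pos: [0.5892, 0.005, 0.0165]
orientation: [-180.0, 0.0, -180.0]
force: [0.4, 0.3, 0.5]
opening: 0.0803
```

Call:
jog_arm(
  commands=[
    {"x":0,"y":0,"z":0,"roll":0},
    {"x":0,"y":0,"z":0,"roll":0},
    {"x":0,"y":0,"z":0,"roll":0},
    {"x":0,"y":0,"z":0,"roll":0},
    {"x":0,"y":0,"z":0,"roll":0},
    {"x":0,"y":0,"z":0,"roll":0},
    {"x":0,"y":0,"z":0,"roll":0},
    {"x":0,"y":0,"z":0,"roll":0},
    {"x":0,"y":0,"z":0,"roll":0},
    {"x":0,"y":0,"z":0,"roll":0},
  ],
  gripper=2.0,
)

```text
clock: 9.35
tool_pos: [0.5892, 0.0043, 0.0162]
orientation: [-180.0, 0.0, 179.9]
force: [-1.9, 0.7, 5.9]
opening: 0.0437
```

Call:
jog_arm(
  commands=[
    {"x":0,"y":0,"z":-1,"roll":0},
    {"x":0,"y":0,"z":-2,"roll":0},
    {"x":0,"y":0,"z":0,"roll":0},
    {"x":0,"y":0,"z":0,"roll":0},
  ],
)

```text
clock: 9.75
tool_pos: [0.5891, 0.0044, 0.0463]
orientation: [180.0, 0.0, 179.9]
force: [0.1, 0.6, -1.0]
opening: 0.0438
```

Call:
jog_arm(
  commands=[
    {"x":0,"y":0,"z":-3.5,"roll":0},
    {"x":0,"y":0,"z":-3.5,"roll":0},
    {"x":0,"y":0,"z":-2,"roll":0},
    {"x":1.7,"y":4,"z":0,"roll":0},
    {"x":1.7,"y":4,"z":0,"roll":0},
    {"x":1.7,"y":4,"z":0,"roll":0},
    {"x":1.7,"y":4,"z":0,"roll":0},
    {"x":1.7,"y":4,"z":0,"roll":0},
    {"x":1.7,"y":4,"z":0,"roll":0},
    {"x":1.7,"y":4,"z":0,"roll":0},
    {"x":1.5,"y":4,"z":0,"roll":0},
    {"x":0,"y":0,"z":0,"roll":0},
  ],
)

```text
clock: 10.95
tool_pos: [0.4537, 0.3282, 0.135]
orientation: [-180.0, -0.0, -179.8]
force: [0.0, 0.6, -0.6]
opening: 0.0436
```

Call:
jog_arm(
  commands=[
    {"x":0,"y":0,"z":3.5,"roll":0},
    {"x":0,"y":0,"z":3.5,"roll":0},
    {"x":0,"y":0,"z":2.5,"roll":0},
    {"x":0,"y":0,"z":1.2,"roll":0},
    {"x":0,"y":0,"z":0.7,"roll":0},
    {"x":0,"y":0,"z":0,"roll":0},
    {"x":0,"y":0,"z":0,"roll":0},
  ],
)

```text
clock: 11.65
tool_pos: [0.456, 0.325, 0.0228]
orientation: [179.9, 0.1, 179.9]
force: [-0.1, -0.1, -1.1]
opening: 0.0439
```

Call:
jog_arm(
  commands=[
    {"x":0,"y":0,"z":0.1,"roll":0},
    {"x":0,"y":0,"z":0.05,"roll":0},
    {"x":0,"y":0,"z":0,"roll":0},
  ],
)

```text
clock: 11.95
tool_pos: [0.4555, 0.3247, 0.0208]
orientation: [180.0, 0.0, 179.9]
force: [-0.5, 0.4, -0.3]
opening: 0.0439
```

Call:
jog_arm(
  commands=[
    {"x":0,"y":0,"z":0,"roll":0},
    {"x":0,"y":0,"z":0,"roll":0},
    {"x":0,"y":0,"z":0,"roll":0},
    {"x":0,"y":0,"z":0,"roll":0},
    {"x":0,"y":0,"z":0,"roll":0},
    {"x":0,"y":0,"z":-2,"roll":0},
    {"x":0,"y":0,"z":-4,"roll":0},
    {"x":0,"y":0,"z":-4,"roll":0},
    {"x":0,"y":0,"z":-4,"roll":0},
  ],
  gripper=7.5,
)

```text
clock: 12.85
tool_pos: [0.4552, 0.3242, 0.1618]
orientation: [-180.0, -0.0, 179.9]
force: [0.0, 1.6, 0.2]
opening: 0.0751
```

Call:
jog_arm(
  commands=[
    {"x":0.3,"y":-3.5,"z":0,"roll":0},
    {"x":0.3,"y":-3.5,"z":0,"roll":0},
    {"x":0.3,"y":-3.5,"z":0,"roll":0},
    {"x":0.3,"y":-3.5,"z":0,"roll":0},
    {"x":0.3,"y":-3.5,"z":0,"roll":0},
    {"x":0.3,"y":-3.6,"z":0,"roll":0},
    {"x":0,"y":0,"z":0,"roll":0},
    {"x":0,"y":0,"z":0,"roll":0},
  ],
  gripper=6.0,
)

```text
clock: 13.65
tool_pos: [0.4372, 0.1129, 0.1607]
orientation: [180.0, 0.0, 179.8]
force: [0.0, 0.6, 0.3]
opening: 0.0601
```

```bash
python3 look.py w5; python3 - <<'E'
from h import *
import pickle
im,c=pickle.load(open("w5.pkl","rb"))
for e in ctrl.regions_of("wrist","die_mid"):
    u=np.array(e["position"])*[640,480]; p=wray(c,u,.02)
    print(round(e["confidence"],2),u.round(),p.round(3))
    if np.linalg.norm(p[:2]-[.438,.113])<.03: 
        v,cs=fit([c],[e["mask"].astype(np.float32)],MODEL["die"],p[:2]); print(v,cs)
s=ctrl.snapshot("side"); cv2.imwrite("pics/side2.png",s["image"][:,:,::-1])
E
```

```text
13.65 [0.4372 0.1129 0.1607] [1.7997e+02 4.0000e-02 1.7984e+02]
0.96 [384. 277.] [0.496 0.171 0.02 ]
0.76 [322. 219.] [0.438 0.111 0.02 ]
[0.43811983 0.11274254] [np.float32(0.0371455)]
0.72 [293. 118.] [0.344 0.085 0.02 ]
```

View pics/w5.png

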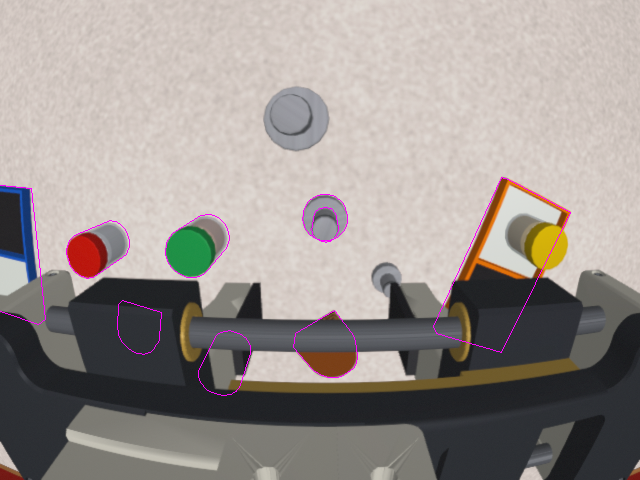

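View pics/side2.png

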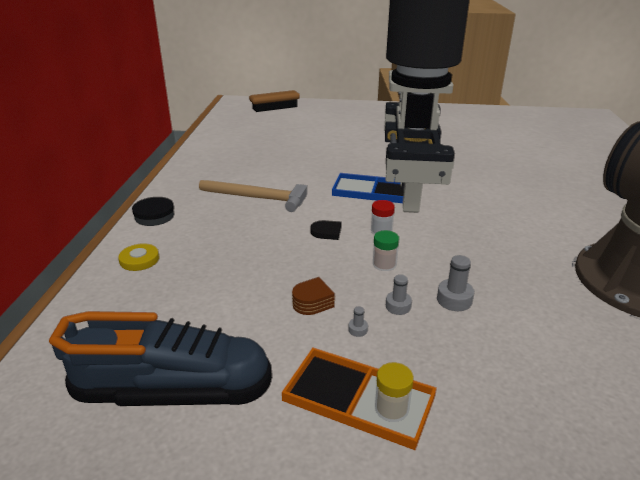

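The yellow jar stands in the white bay at (395,390) in the side view. The die fit agrees with the tool position, so I grasp it.

Call:
jog_arm(
  commands=[
    {"x":0,"y":0,"z":4,"roll":0},
    {"x":0,"y":0,"z":4,"roll":0},
    {"x":0,"y":0,"z":4,"roll":0},
    {"x":0,"y":0,"z":1.8,"roll":0},
    {"x":0,"y":0,"z":0,"roll":0},
  ],
)

```text
clock: 14.3
tool_pos: [0.4353, 0.1129, 0.0197]
orientation: [-179.8, -0.3, 180.0]
force: [0.5, 0.3, 0.4]
opening: 0.0601
```

Call:
jog_arm(
  commands=[
    {"x":0,"y":0,"z":0,"roll":0},
    {"x":0,"y":0,"z":0,"roll":0},
    {"x":0,"y":0,"z":0,"roll":0},
    {"x":0,"y":0,"z":0,"roll":0},
    {"x":0,"y":0,"z":0,"roll":0},
    {"x":0,"y":0,"z":0,"roll":0},
    {"x":0,"y":0,"z":0,"roll":0},
    {"x":0,"y":0,"z":0,"roll":0},
    {"x":0,"y":0,"z":0,"roll":0},
    {"x":0,"y":0,"z":0,"roll":0},
  ],
  gripper=0.0,
)

```text
clock: 15.3
tool_pos: [0.4371, 0.1135, 0.0223]
orientation: [-180.0, -0.0, 179.9]
force: [0.2, 0.2, -0.9]
opening: 0.0004
```

Call:
jog_arm(
  commands=[
    {"x":0,"y":0,"z":-1,"roll":0},
    {"x":0,"y":0,"z":-2,"roll":0},
    {"x":0,"y":0,"z":-4,"roll":0},
    {"x":0,"y":0,"z":-4,"roll":0},
    {"x":0,"y":0,"z":-2,"roll":0},
    {"x":0,"y":0,"z":0,"roll":0},
  ],
)

```text
clock: 15.9
tool_pos: [0.439, 0.1146, 0.1564]
orientation: [179.8, 0.3, 180.0]
force: [0.9, 0.0, -0.2]
opening: 0.0004
```

```bash
python3 look.py w6; python3 - <<'E'
from h import *
import pickle
im,c=pickle.load(open("w6.pkl","rb"))
for e in ctrl.regions_of("wrist","die_mid"):
    u=np.array(e["position"])*[640,480]; p=wray(c,u,.02)
    print(round(e["confidence"],2),u.round(),p.round(3))
    if np.linalg.norm(p[:2]-[.438,.113])<.03: 
        v,cs=fit([c],[e["mask"].astype(np.float32)],MODEL["die"],p[:2]); print(v,cs)
E
```

```text
15.9 [0.439  0.1146 0.1564] [179.79   0.33 179.96]
0.73 [382. 274.] [0.493 0.171 0.02 ]
0.72 [320. 217.] [0.437 0.11  0.02 ]
[0.43855349 0.11255883] [np.float32(0.11208711)]
```

View pics/w6.png

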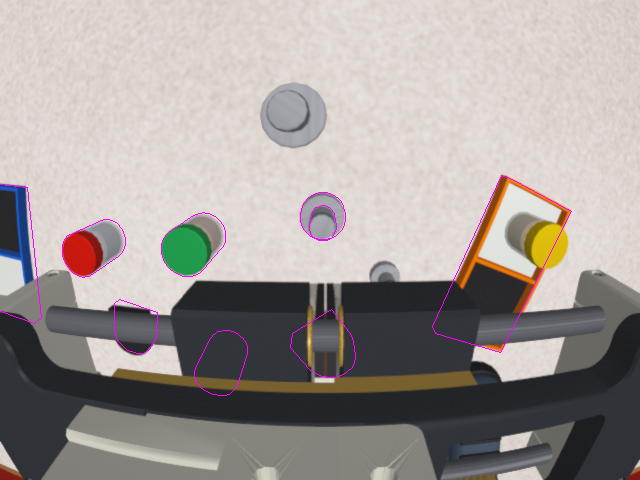

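```bash
python3 - <<'E'
from h import *
import pickle
im,c=pickle.load(open("w6.pkl","rb"))
o=ctrl.get_obs(); t=o["tool_pos"]
for d in ([0,0,0],[0,0,.019],[.02,0,0],[-.02,0,0],[0.0095,0,0.],[-.0095,0,0]):
    print(d,wproj(c,np.array([t+d])).round(1))
s={n:ctrl.snapshot(n) for n in("scene","side")}
for n in s:
    im=s[n]["image"].copy(); u=proj(cam(s[n]),np.array([t]))[0]; print(n,u)
    x,y=u.round().astype(int); cr=im[max(0,y-70):y+50,max(0,x-80):x+80].copy(); cr=cv2.resize(cr,None,fx=4,fy=4)
    yy=y-max(0,y-70); xx=x-max(0,x-80)
    cv2.drawMarker(cr,(xx*4,yy*4),(255,0,255),cv2.MARKER_CROSS,16,1)
    cv2.imwrite(f"pics/tcp_{n}.png",cr[:,:,::-1])
cv2.imwrite("pics/w6crop.png",cv2.resize(pickle.load(open("w6.pkl","rb"))[0][190:400,240:420,::-1],None,fx=3,fy=2.8))
E
```

```text
[0, 0, 0] [[322.7 265.9]]
[0, 0, 0.019] [[322.7 278.2]]
[0.02, 0, 0] [[322.8 297.7]]
[-0.02, 0, 0] [[322.7 232. ]]
[0.0095, 0, 0.0] [[322.8 281.3]]
[-0.0095, 0, 0] [[322.7 250. ]]
scene [341.42294186 154.58294595]
side [406.46278538 224.70679675]
```

View pics/tcp_scene.png

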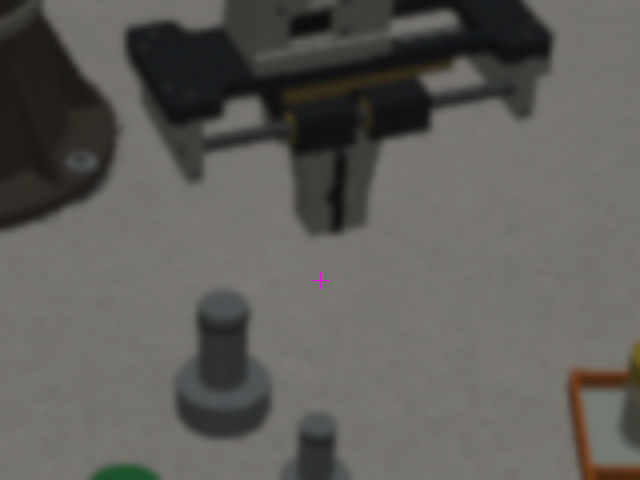

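View pics/tcp_side.png

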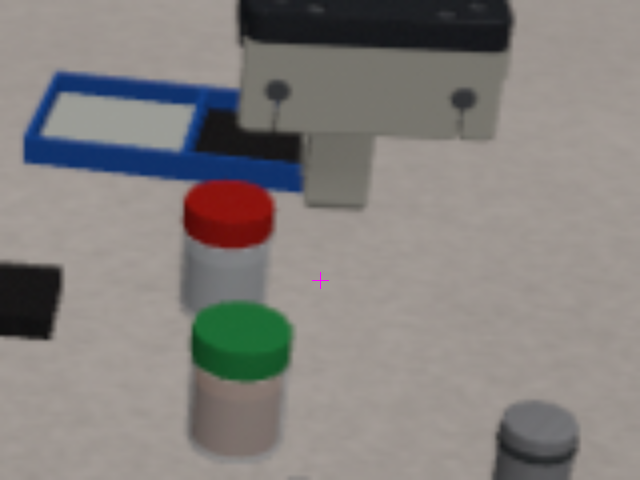

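View pics/w6crop.png

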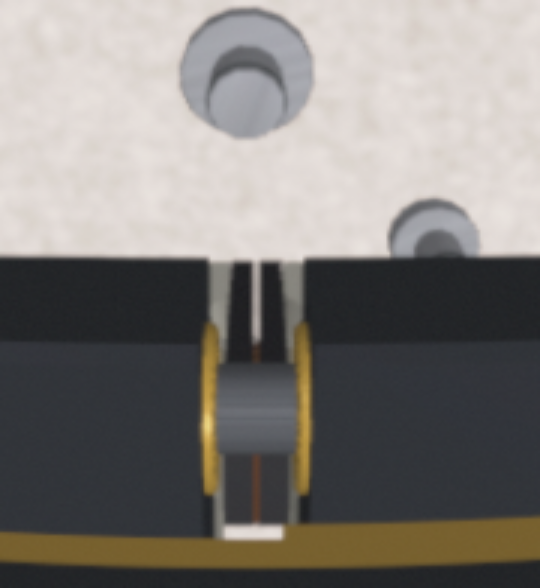

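```bash
python3 - <<'E'
from h import *
s={n:ctrl.snapshot(n) for n in("scene","side")}
C={n:cam(s[n]) for n in s}
t=ctrl.get_obs()["tool_pos"]; print(t)
for z in np.arange(.15,.21,.005):
    print(round(z,3),ray(C["scene"],(343.9,142.6),z).round(4),ray(C["side"],(410.7,206),z).round(4))
E
```

```text
[0.43649299 0.11306871 0.1514971 ]
0.15 [0.3939 0.1359 0.15  ] [0.4271 0.0485 0.15  ]
0.155 [0.4006 0.1332 0.155 ] [0.428 0.058 0.155]
0.16 [0.4072 0.1304 0.16  ] [0.429  0.0675 0.16  ]
0.165 [0.4139 0.1276 0.165 ] [0.43  0.077 0.165]
0.17 [0.4205 0.1248 0.17  ] [0.431  0.0865 0.17  ]
0.175 [0.4271 0.122  0.175 ] [0.432 0.096 0.175]
0.18 [0.4338 0.1193 0.18  ] [0.433  0.1055 0.18  ]
0.185 [0.4404 0.1165 0.185 ] [0.434 0.115 0.185]
0.19 [0.4471 0.1137 0.19  ] [0.4349 0.1245 0.19  ]
0.195 [0.4537 0.1109 0.195 ] [0.4359 0.1341 0.195 ]
0.2 [0.4603 0.1081 0.2   ] [0.4369 0.1436 0.2   ]
0.205 [0.467  0.1054 0.205 ] [0.4379 0.1531 0.205 ]
```

Triangulating the fingertips in both fixed cameras puts them at z≈0.184 while the reported TCP is 0.152. The fingers end about 32 mm short of the reported TCP, while xy agrees. That explains both bad grasps: one only nipped the jar's lid and the other closed above the die. I calibrate with a gentle touch on free bench at about (0.52, 0.05).

Call:
jog_arm(
  commands=[
    {"x":-4,"y":-3,"z":0,"roll":0},
    {"x":-4,"y":-3,"z":0,"roll":0},
    {"x":0,"y":0,"z":4,"roll":0},
    {"x":0,"y":0,"z":4,"roll":0},
    {"x":0,"y":0,"z":4,"roll":0},
    {"x":0,"y":0,"z":3,"roll":0},
    {"x":0,"y":0,"z":1,"roll":0},
    {"x":0,"y":0,"z":0,"roll":0},
    {"x":0,"y":0,"z":0,"roll":0},
  ],
)

```text
clock: 17.1
tool_pos: [0.5178, 0.0537, -0.0068]
orientation: [180.0, 0.0, 180.0]
force: [-0.4, -0.1, 0.6]
opening: 0.0004
```

```bash
python3 - <<'E'
from h import *
s=ctrl.snapshot("side"); t=ctrl.get_obs()["tool_pos"];print(t)
u=proj(cam(s),np.array([t,t+[0,0.02,.032]])); print(u)
x,y=u[1].astype(int); cr=cv2.resize(s["image"][y-60:y+60,x-80:x+80],None,fx=5,fy=5,interpolation=cv2.INTER_CUBIC)
cv2.imwrite("pics/touch.png",cr[:,:,::-1])
E
```

```text
[ 0.51820846  0.05393922 -0.00626077]
[[349.29397162 285.11290202]
 [349.4141902  276.74725768]]
```

View pics/touch.png

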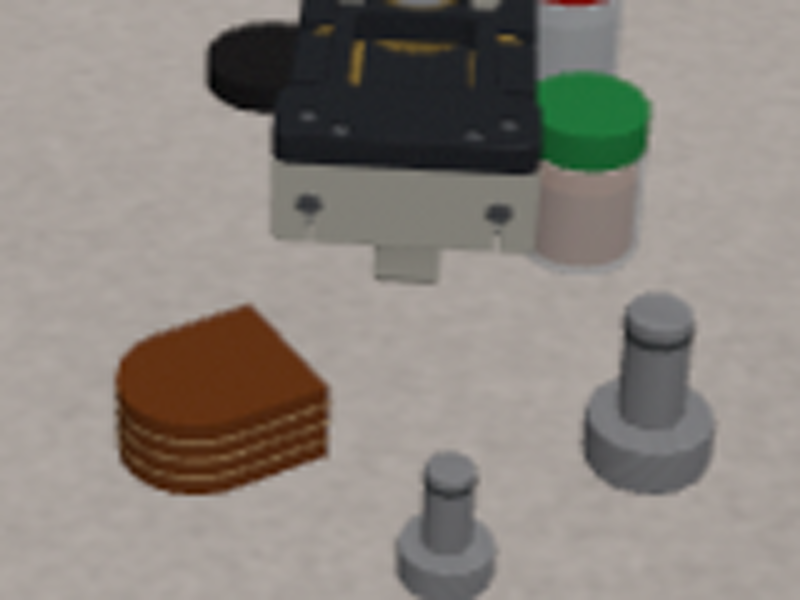

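Call:
jog_arm(
  commands=[
    {"x":0,"y":0,"z":0.4,"roll":0},
    {"x":0,"y":0,"z":0.4,"roll":0},
    {"x":0,"y":0,"z":0.4,"roll":0},
    {"x":0,"y":0,"z":0.2,"roll":0},
    {"x":0,"y":0,"z":0,"roll":0},
    {"x":0,"y":0,"z":0,"roll":0},
  ],
)

```text
clock: 17.75
tool_pos: [0.517, 0.0534, -0.0217]
orientation: [-180.0, -0.0, 179.9]
force: [0.2, -0.1, 0.6]
opening: 0.0003
```

Call:
jog_arm(
  commands=[
    {"x":0,"y":0,"z":0.2,"roll":0},
    {"x":0,"y":0,"z":0.1,"roll":0},
    {"x":0,"y":0,"z":0,"roll":0},
  ],
)

```text
clock: 18.05
tool_pos: [0.5169, 0.0533, -0.0248]
orientation: [-180.0, -0.0, 179.9]
force: [0.2, 0.1, -0.0]
opening: 0.0005
```

Call:
jog_arm(
  commands=[
    {"x":0,"y":0,"z":0.1,"roll":0},
    {"x":0,"y":0,"z":0.1,"roll":0},
    {"x":0,"y":0,"z":0,"roll":0},
  ],
)

```text
clock: 18.35
tool_pos: [0.5169, 0.0533, -0.0268]
orientation: [-180.0, -0.0, 179.9]
force: [0.2, 0.7, -0.6]
opening: 0.0005
```

Call:
jog_arm(
  commands=[
    {"x":0,"y":0,"z":0.1,"roll":0},
    {"x":0,"y":0,"z":0.1,"roll":0},
    {"x":0,"y":0,"z":0,"roll":0},
  ],
)

```text
clock: 18.65
tool_pos: [0.517, 0.0534, -0.0288]
orientation: [-180.0, -0.0, 179.9]
force: [1.1, 0.3, 0.8]
opening: 0.0004
```

Call:
jog_arm(
  commands=[
    {"x":0,"y":0,"z":0.1,"roll":0},
    {"x":0,"y":0,"z":0.1,"roll":0},
    {"x":0,"y":0,"z":0,"roll":0},
  ],
)

```text
clock: 18.95
tool_pos: [0.5169, 0.0533, -0.0308]
orientation: [-180.0, -0.0, 179.9]
force: [-0.0, 0.6, 0.3]
opening: 0.0003
```

Call:
jog_arm(
  commands=[
    {"x":0,"y":0,"z":0.1,"roll":0},
    {"x":0,"y":0,"z":0.1,"roll":0},
    {"x":0,"y":0,"z":0,"roll":0},
  ],
)

```text
clock: 19.25
tool_pos: [0.517, 0.0533, -0.0328]
orientation: [-180.0, -0.0, 179.9]
force: [-0.3, 1.1, -0.8]
opening: 0.0003
```

Call:
jog_arm(
  commands=[
    {"x":0,"y":0,"z":0.1,"roll":0},
    {"x":0,"y":0,"z":0,"roll":0},
  ],
)

```text
clock: 19.45
tool_pos: [0.517, 0.0533, -0.0337]
orientation: [-180.0, -0.0, 179.9]
force: [0.8, 0.4, 0.1]
opening: 0.0005
```

```bash
python3 - <<'E'
from h import *
s=ctrl.snapshot("side"); t=ctrl.get_obs()["tool_pos"];print(t)
u=proj(cam(s),np.array([t,t+[0,0.02,.032]])); print(u)
x,y=u[1].astype(int); cr=cv2.resize(s["image"][y-60:y+60,x-80:x+80],None,fx=5,fy=5,interpolation=cv2.INTER_CUBIC)
cv2.imwrite("pics/touch2.png",cr[:,:,::-1])
E
```

```text
[ 0.51699766  0.05337134 -0.03369985]
[[349.48362924 297.59153266]
 [349.60897792 289.82962467]]
```

View pics/touch2.png

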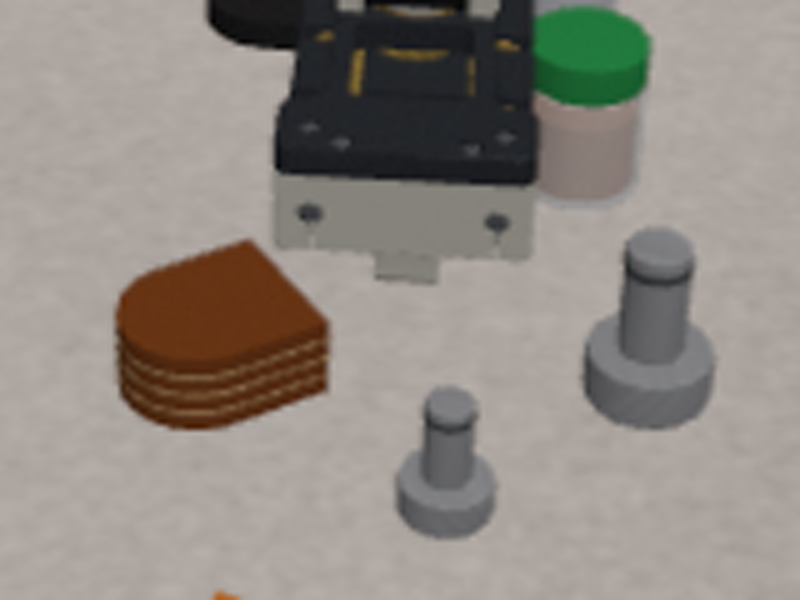

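Call:
jog_arm(
  commands=[
    {"x":0,"y":0,"z":0.1,"roll":0},
    {"x":0,"y":0,"z":0.1,"roll":0},
    {"x":0,"y":0,"z":0,"roll":0},
  ],
)

```text
clock: 19.8
tool_pos: [0.5169, 0.0533, -0.0358]
orientation: [-180.0, -0.0, 179.9]
force: [0.5, -0.1, 0.3]
opening: 0.0006
```

Call:
jog_arm(
  commands=[
    {"x":0,"y":0,"z":0.1,"roll":0},
    {"x":0,"y":0,"z":0,"roll":0},
  ],
)

```text
clock: 20.0
tool_pos: [0.517, 0.0533, -0.0368]
orientation: [-180.0, -0.0, 179.9]
force: [0.0, -0.1, -0.1]
opening: 0.0004
```

Call:
jog_arm(
  commands=[
    {"x":0,"y":0,"z":0.1,"roll":0},
    {"x":0,"y":0,"z":0,"roll":0},
  ],
)

```text
clock: 20.2
tool_pos: [0.5171, 0.0534, -0.0374]
orientation: [-180.0, 0.0, 179.9]
force: [-1.9, -0.3, 3.2]
opening: -0.0001
```

Call:
jog_arm(
  commands=[
    {"x":0,"y":0,"z":0.1,"roll":0},
    {"x":0,"y":0,"z":0,"roll":0},
  ],
)

```text
clock: 20.4
tool_pos: [0.5172, 0.0534, -0.0375]
orientation: [-180.0, 0.0, 180.0]
force: [-5.2, -0.2, 16.2]
opening: 0.0005
```

Contact at reported z = -0.0373, so the true fingertip is 37 mm above the reported TCP. I back off, then check how far the gripper body sits above the real tip.

Call:
jog_arm(
  commands=[
    {"x":0,"y":0,"z":-2.1,"roll":0},
    {"x":0,"y":0,"z":-4,"roll":0},
    {"x":0,"y":0,"z":-4,"roll":0},
    {"x":0,"y":0,"z":-4,"roll":0},
    {"x":0,"y":0,"z":0,"roll":0},
    {"x":0,"y":0,"z":0,"roll":0},
  ],
  gripper=4.0,
)

```text
clock: 21.0
tool_pos: [0.5175, 0.0537, 0.1034]
orientation: [179.9, 0.1, 179.9]
force: [0.4, -0.1, -0.8]
opening: 0.0388
```

```bash
python3 - <<'E'
from h import *
s={n:ctrl.snapshot(n) for n in("scene","side")}; o=ctrl.get_obs(); t=o["tool_pos"];print(t,o["opening"])
for n in s:
    c=cam(s[n]); im=s[n]["image"]
    im=cv2.resize(im,None,fx=3,fy=3,interpolation=cv2.INTER_CUBIC)
    def pt(d,col):
        u=(proj(c,np.array([t+d]))[0]+.5)*3; cv2.drawMarker(im,tuple(u.round().astype(int).tolist()),col,cv2.MARKER_CROSS,12,1); return u
    u=pt(np.array([0,0,.0373]),(255,0,255))
    for y in(-.0965,.0965):
        for x in(-.039,.039): pt(np.array([x,y,.066]),(255,0,0)); pt(np.array([x,y,.066+.0373]),(0,255,0))
    x,y=u.astype(int); cr=im[max(0,y-300):y+200,max(0,x-350):x+350]
    cv2.imwrite(f"pics/body_{n}.png",cr[:,:,::-1])
E
```

```text
[0.51624674 0.05312926 0.10150525] 0.039425715803385226
```

View pics/body_scene.png

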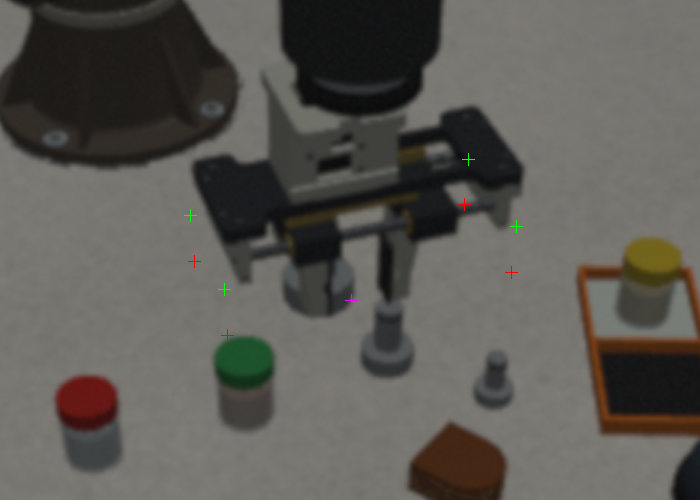

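View pics/body_side.png

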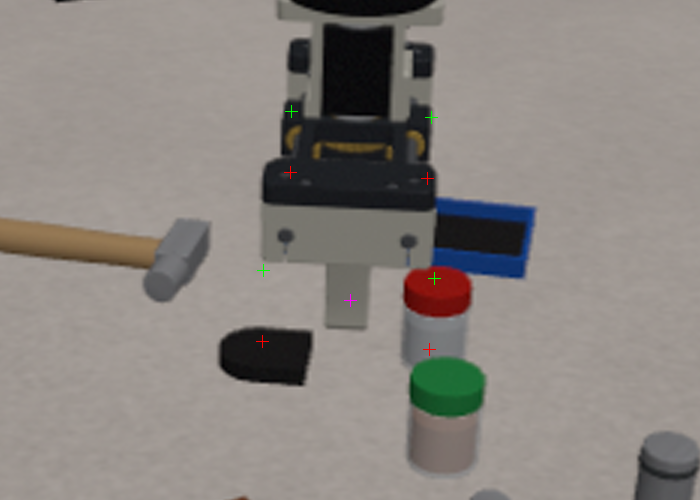

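The gripper body lies about 66 mm above the real tip (green marks), so the whole gripper is 37 mm higher than reported. I now use real z = reported + 0.0373. Back to the die.

Call:
jog_arm(
  commands=[
    {"x":2.6,"y":2,"z":0,"roll":0},
    {"x":2.6,"y":2,"z":0,"roll":0},
    {"x":2.6,"y":2,"z":0,"roll":0},
    {"x":0,"y":0,"z":0,"roll":0},
    {"x":0,"y":0,"z":0,"roll":0},
    {"x":0,"y":0,"z":0,"roll":0},
  ],
  gripper=6.0,
)

```text
clock: 21.7
tool_pos: [0.4393, 0.1132, 0.1017]
orientation: [-179.9, -0.1, 179.9]
force: [-0.1, -0.3, -0.3]
opening: 0.0598
```

Call:
jog_arm(
  commands=[
    {"x":0.1,"y":0,"z":4,"roll":0},
    {"x":0,"y":0,"z":4,"roll":0},
    {"x":0,"y":0,"z":2.6,"roll":0},
    {"x":0,"y":0,"z":1,"roll":0},
    {"x":0,"y":0,"z":0,"roll":0},
    {"x":0,"y":0,"z":0,"roll":0},
  ],
)

```text
clock: 22.3
tool_pos: [0.439, 0.1136, -0.013]
orientation: [180.0, 0.0, 179.9]
force: [0.2, 0.5, 0.0]
opening: 0.0604
```

Call:
jog_arm(
  commands=[
    {"x":0,"y":0,"z":0,"roll":0},
    {"x":0,"y":0,"z":0,"roll":0},
    {"x":0,"y":0,"z":0,"roll":0},
    {"x":0,"y":0,"z":0,"roll":0},
    {"x":0,"y":0,"z":0,"roll":0},
    {"x":0,"y":0,"z":0,"roll":0},
    {"x":0,"y":0,"z":0,"roll":0},
    {"x":0,"y":0,"z":0,"roll":0},
  ],
  gripper=0.0,
)

```text
clock: 23.1
tool_pos: [0.4381, 0.1135, -0.0135]
orientation: [-180.0, 0.0, 179.9]
force: [-2.1, -0.5, 6.3]
opening: 0.0211
```

Call:
jog_arm(
  commands=[
    {"x":0,"y":0,"z":-1,"roll":0},
    {"x":0,"y":0,"z":-3,"roll":0},
    {"x":0,"y":0,"z":-3,"roll":0},
    {"x":0,"y":0,"z":-3,"roll":0},
    {"x":-2,"y":3.6,"z":0,"roll":0},
    {"x":-2,"y":3.6,"z":0,"roll":0},
    {"x":-2,"y":3.6,"z":0,"roll":0},
    {"x":-2,"y":3.6,"z":0,"roll":0},
    {"x":-1.9,"y":3.7,"z":0,"roll":0},
    {"x":0,"y":0,"z":0,"roll":0},
    {"x":0,"y":0,"z":0,"roll":0},
  ],
)

```text
clock: 24.2
tool_pos: [0.5369, 0.2948, 0.0857]
orientation: [-179.9, -0.1, 180.0]
force: [-0.2, -0.2, -1.0]
opening: 0.0213
```

```bash
python3 - <<'E'
from h import *
for n in("scene","side"):
    s=ctrl.snapshot(n); cv2.imwrite(f"pics/{n}3.png",s["image"][:,:,::-1])
E
```

```text
(no output)
```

View pics/side3.png

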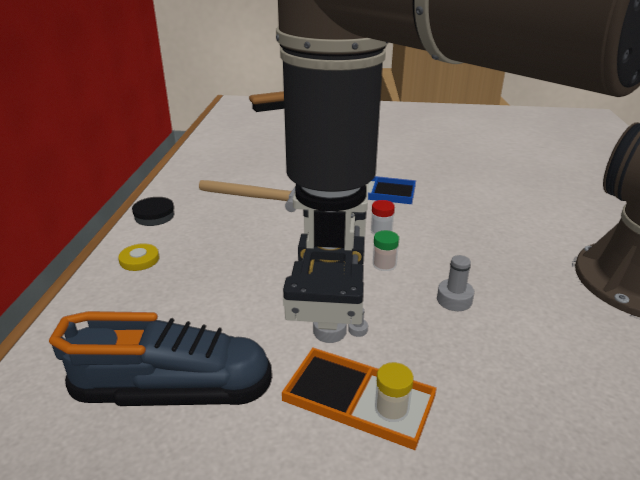

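View pics/scene3.png

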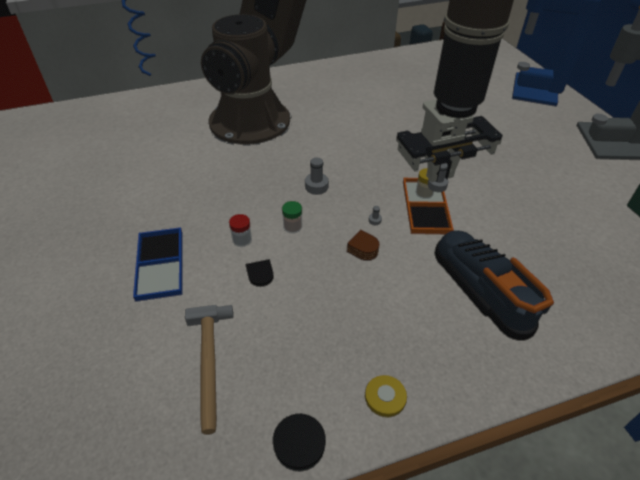

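The die is held (scene (438,183)) and the scene is undisturbed. I lower it into the dark bay.

Call:
jog_arm(
  commands=[
    {"x":0,"y":0,"z":3.5,"roll":0},
    {"x":0,"y":0,"z":3,"roll":0},
    {"x":0,"y":0,"z":2,"roll":0},
    {"x":0,"y":0,"z":0.9,"roll":0},
    {"x":0,"y":0,"z":0,"roll":0},
    {"x":0,"y":0,"z":0,"roll":0},
  ],
)

```text
clock: 24.9
tool_pos: [0.5378, 0.2945, -0.0065]
orientation: [180.0, 0.1, 179.9]
force: [-0.7, 0.7, -1.3]
opening: 0.0213
```

Call:
jog_arm(
  commands=[
    {"x":0,"y":0,"z":0.1,"roll":0},
    {"x":0,"y":0,"z":0,"roll":0},
    {"x":0,"y":0,"z":0,"roll":0},
  ],
)

```text
clock: 25.2
tool_pos: [0.5375, 0.2946, -0.008]
orientation: [180.0, 0.0, 179.9]
force: [-0.2, 0.1, -1.8]
opening: 0.0212
```

Call:
jog_arm(
  commands=[
    {"x":0,"y":0,"z":0.1,"roll":0},
    {"x":0,"y":0,"z":0.0,"roll":0},
    {"x":0,"y":0,"z":0,"roll":0},
  ],
)

```text
clock: 25.5
tool_pos: [0.5374, 0.2944, -0.0095]
orientation: [180.0, 0.0, 179.9]
force: [-0.0, 1.1, -1.9]
opening: 0.0216
```

Call:
jog_arm(
  commands=[
    {"x":0,"y":0,"z":0.1,"roll":0},
    {"x":0,"y":0,"z":0.0,"roll":0},
  ],
)

```text
clock: 25.7
tool_pos: [0.5375, 0.2945, -0.0096]
orientation: [180.0, 0.0, 180.0]
force: [-3.2, -0.9, 7.7]
opening: 0.0215
```

Call:
jog_arm(
  commands=[
    {"x":0,"y":0,"z":0,"roll":0},
    {"x":0,"y":0,"z":0,"roll":0},
    {"x":0,"y":0,"z":0,"roll":0},
    {"x":0,"y":0,"z":0,"roll":0},
    {"x":0,"y":0,"z":0,"roll":0},
    {"x":0,"y":0,"z":-2,"roll":0},
    {"x":0,"y":0,"z":-4,"roll":0},
    {"x":0,"y":0,"z":-4,"roll":0},
    {"x":0,"y":0,"z":-4,"roll":0},
    {"x":0,"y":0,"z":0,"roll":0},
  ],
  gripper=5.0,
)

```text
clock: 26.7
tool_pos: [0.5404, 0.2966, 0.1359]
orientation: [179.6, 0.5, 180.0]
force: [-0.4, -0.5, 0.4]
opening: 0.05
```

Call:
jog_arm(
  commands=[
    {"x":0.75,"y":-4.2,"z":0,"roll":0},
    {"x":0.75,"y":-4.2,"z":0,"roll":0},
    {"x":0.75,"y":-4.2,"z":0,"roll":0},
    {"x":0.75,"y":-4.2,"z":0,"roll":0},
    {"x":0.75,"y":-4.2,"z":0,"roll":0},
    {"x":0.75,"y":-4.2,"z":0,"roll":0},
    {"x":0.75,"y":-4.2,"z":0,"roll":0},
    {"x":0.75,"y":-4.2,"z":0,"roll":0},
    {"x":0.75,"y":-4.2,"z":0,"roll":0},
    {"x":0.75,"y":-4.2,"z":0,"roll":0},
    {"x":0,"y":0,"z":0,"roll":0},
    {"x":0,"y":0,"z":0,"roll":0},
  ],
  gripper=7.5,
)

```text
clock: 27.9
tool_pos: [0.4615, -0.1265, 0.1293]
orientation: [180.0, 0.0, 179.8]
force: [0.2, 0.5, 0.4]
opening: 0.0748
```

```bash
python3 look.py w7; python3 - <<'E'
from h import *
import pickle
im,c=pickle.load(open("w7.pkl","rb"))
for q,k,x0,a in(("jar_red_mid","jar",(.4628,-.1257),False),("tray_blue","tray",(.478,-.307),np.deg2rad(-8))):
  for e in ctrl.regions_of("wrist",q):
    u=np.array(e["position"])*[640,480]; p=wray(c,u,.02)
    print(round(e["confidence"],2),u.round(),p.round(3))
    if np.linalg.norm(p[:2]-x0)<.04: 
        v,cs=fit([c],[e["mask"].astype(np.float32)],MODEL[k],x0,a); print(v,cs)
for n in("scene","side"):
    s=ctrl.snapshot(n); cv2.imwrite(f"pics/{n}4.png",s["image"][:,:,::-1])
E
```

```text
27.9 [ 0.4615 -0.1265  0.1293] [1.7999e+02 1.0000e-02 1.7978e+02]
0.69 [326. 232.] [ 0.466 -0.126  0.02 ]
[ 0.4631526  -0.12603744] [np.float32(0.050861664)]
0.61 [143. 210.] [ 0.445 -0.292  0.02 ]
[ 0.47722213 -0.30943204 -0.15172426] [np.float32(0.3438008)]
0.44 [326. 235.] [ 0.469 -0.125  0.02 ]
```

View pics/w7.png

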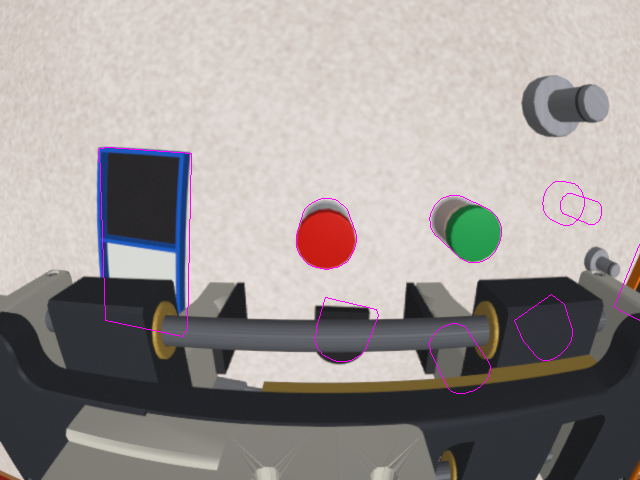

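View pics/side4.png

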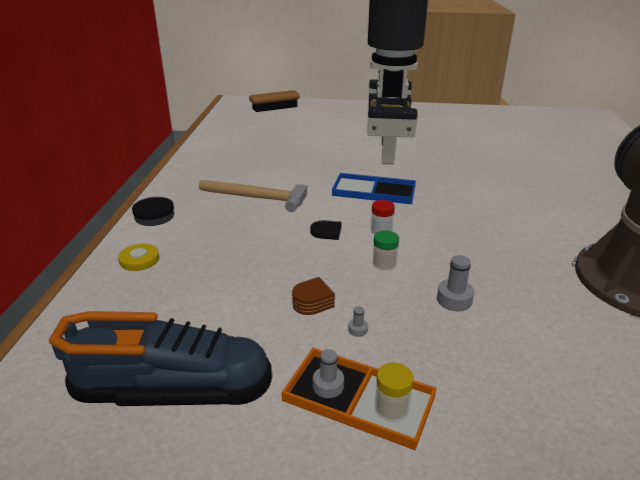

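The die and yellow jar stand in the orange tray. Red jar fit (0.463, -0.126) matches the tool. Descending and gripping.

Call:
jog_arm(
  commands=[
    {"x":-0.05,"y":0,"z":4,"roll":0},
    {"x":0,"y":0,"z":4,"roll":0},
    {"x":0,"y":0,"z":4,"roll":0},
    {"x":0,"y":0,"z":1.9,"roll":0},
    {"x":0,"y":0,"z":1,"roll":0},
    {"x":0,"y":0,"z":0,"roll":0},
    {"x":0,"y":0,"z":0,"roll":0},
  ],
)

```text
clock: 28.85
tool_pos: [0.4632, -0.1252, -0.0189]
orientation: [-180.0, 0.1, 180.0]
force: [0.1, -0.7, 0.2]
opening: 0.075
```

Call:
jog_arm(
  commands=[
    {"x":0,"y":0,"z":0,"roll":0},
    {"x":0,"y":0,"z":0,"roll":0},
    {"x":0,"y":0,"z":0,"roll":0},
    {"x":0,"y":0,"z":0,"roll":0},
    {"x":0,"y":0,"z":0,"roll":0},
    {"x":0,"y":0,"z":0,"roll":0},
    {"x":0,"y":0,"z":0,"roll":0},
    {"x":0,"y":0,"z":0,"roll":0},
  ],
  gripper=2.0,
)

```text
clock: 29.65
tool_pos: [0.4626, -0.1257, -0.0193]
orientation: [-180.0, 0.0, 179.9]
force: [-0.2, -1.5, 4.9]
opening: 0.0441
```

Call:
jog_arm(
  commands=[
    {"x":0,"y":0,"z":-1,"roll":0},
    {"x":0,"y":0,"z":-3,"roll":0},
    {"x":0,"y":0,"z":-3,"roll":0},
    {"x":0,"y":0,"z":-3,"roll":0},
    {"x":-1.2,"y":-3.75,"z":0,"roll":0},
    {"x":-1.2,"y":-3.75,"z":0,"roll":0},
    {"x":-1.2,"y":-3.75,"z":0,"roll":0},
    {"x":-1.2,"y":-3.75,"z":0,"roll":0},
    {"x":-1.15,"y":-3.75,"z":0,"roll":0},
    {"x":0,"y":0,"z":0,"roll":0},
    {"x":0,"y":0,"z":0,"roll":0},
    {"x":0,"y":0,"z":0,"roll":0},
  ],
)

```text
clock: 30.85
tool_pos: [0.521, -0.3125, 0.0803]
orientation: [180.0, -0.0, 179.9]
force: [1.1, -0.8, -2.3]
opening: 0.044
```

```bash
python3 look.py w8
```

```text
30.85 [ 0.521  -0.3125  0.0803] [ 1.7997e+02 -5.0000e-02  1.7993e+02]
```

View pics/w8.png

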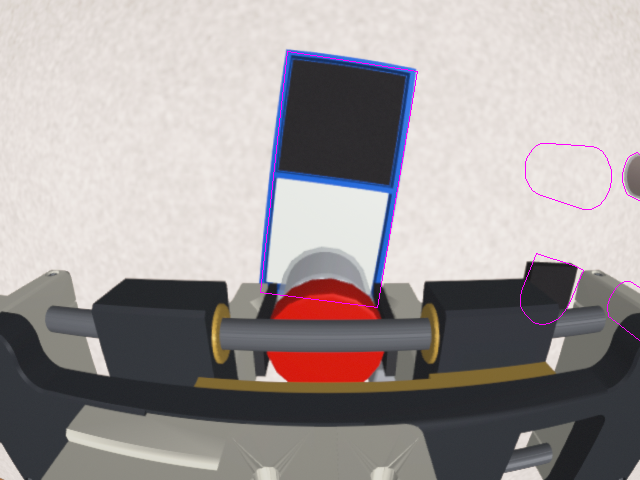

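Call:
jog_arm(
  commands=[
    {"x":0,"y":0,"z":3.5,"roll":0},
    {"x":0,"y":0,"z":3,"roll":0},
    {"x":0,"y":0,"z":2,"roll":0},
    {"x":0,"y":0,"z":0.9,"roll":0},
    {"x":0,"y":0,"z":0,"roll":0},
    {"x":0,"y":0,"z":0.1,"roll":0},
    {"x":0,"y":0,"z":0,"roll":0},
    {"x":0,"y":0,"z":0,"roll":0},
  ],
)

```text
clock: 31.7
tool_pos: [0.5222, -0.3131, -0.0137]
orientation: [-180.0, 0.1, 179.9]
force: [0.0, 0.1, -0.9]
opening: 0.0444
```

Call:
jog_arm(
  commands=[
    {"x":0,"y":0,"z":0.1,"roll":0},
    {"x":0,"y":0,"z":0,"roll":0},
  ],
)

```text
clock: 31.9
tool_pos: [0.5216, -0.3132, -0.0154]
orientation: [180.0, 0.0, 179.9]
force: [0.7, -0.4, -0.9]
opening: 0.0445
```

Call:
jog_arm(
  commands=[
    {"x":0,"y":0,"z":0.05,"roll":0},
    {"x":0,"y":0,"z":0,"roll":0},
    {"x":0,"y":0,"z":0,"roll":0},
    {"x":0,"y":0,"z":0,"roll":0},
    {"x":0,"y":0,"z":0,"roll":0},
    {"x":0,"y":0,"z":-2,"roll":0},
    {"x":0,"y":0,"z":-4,"roll":0},
    {"x":0,"y":0,"z":-4,"roll":0},
    {"x":0,"y":0,"z":-4,"roll":0},
    {"x":0,"y":0,"z":0,"roll":0},
    {"x":0,"y":0,"z":0,"roll":0},
  ],
  gripper=6.5,
)

```text
clock: 33.0
tool_pos: [0.5222, -0.3132, 0.1252]
orientation: [-180.0, 0.2, 179.9]
force: [-0.4, -0.8, -1.0]
opening: 0.0645
```

Call:
jog_arm(
  commands=[
    {"x":-0.6,"y":4.3,"z":0,"roll":0},
    {"x":-0.6,"y":4.3,"z":0,"roll":0},
    {"x":-0.6,"y":4.3,"z":0,"roll":0},
    {"x":-0.6,"y":4.3,"z":0,"roll":0},
    {"x":-0.6,"y":4.3,"z":0,"roll":0},
    {"x":-0.6,"y":4.3,"z":0,"roll":0},
    {"x":-0.6,"y":4.3,"z":0,"roll":0},
    {"x":-0.6,"y":4.3,"z":0,"roll":0},
    {"x":-0.6,"y":4.3,"z":0,"roll":0},
    {"x":-0.4,"y":4.4,"z":0,"roll":0},
    {"x":0,"y":0,"z":0,"roll":0},
    {"x":0,"y":0,"z":0,"roll":0},
  ],
  gripper=7.5,
)

```text
clock: 34.2
tool_pos: [0.5791, 0.1185, 0.1222]
orientation: [-179.9, -0.1, -180.0]
force: [0.1, 0.0, -0.3]
opening: 0.0752
```

```bash
cat > fh.py <<'E'
from h import *
import pickle,sys
q,k,x,y,a,f=sys.argv[1:7]; x,y,a=float(x),float(y),np.deg2rad(float(a)); z=float(sys.argv[7]) if len(sys.argv)>7 else 0
im,c=pickle.load(open(f+".pkl","rb"))
for e in ctrl.regions_of("wrist",q):
    u=np.array(e["position"])*[640,480]; p=wray(c,u,.02)
    print(round(e["confidence"],2),u.round(),p.round(3))
    if np.linalg.norm(p[:2]-[x,y])<.04: 
        v,cs=fit([c],[e["mask"].astype(np.float32)],MODEL[k],(x,y),a,z); print(v[:2],np.rad2deg(v[2:]),cs)
        im2=im.copy()
        for P in MODEL[k]: cv2.polylines(im2,[cv2.convexHull(wproj(c,place(P,v[0],v[1],v[2],z)).astype(np.float32)).round().astype(np.int32)],True,(255,0,255),1)
        cv2.imwrite(f"pics/{f}_fit.png",im2[:,:,::-1])
E
python3 look.py w9; python3 fh.py heel_mid heel .58 .118 35.5 w9
python3 - <<'E'
from h import *
s=ctrl.snapshot("side"); cv2.imwrite("pics/side5.png",s["image"][:,:,::-1])
E
```

```text
34.2 [0.5791 0.1185 0.1222] [-1.7993e+02 -1.5000e-01 -1.7995e+02]
0.67 [319. 228.] [0.579 0.114 0.02 ]
[0.58014766 0.11690271] [34.69896541] [np.float32(0.025024764)]
```

View pics/w9_fit.png

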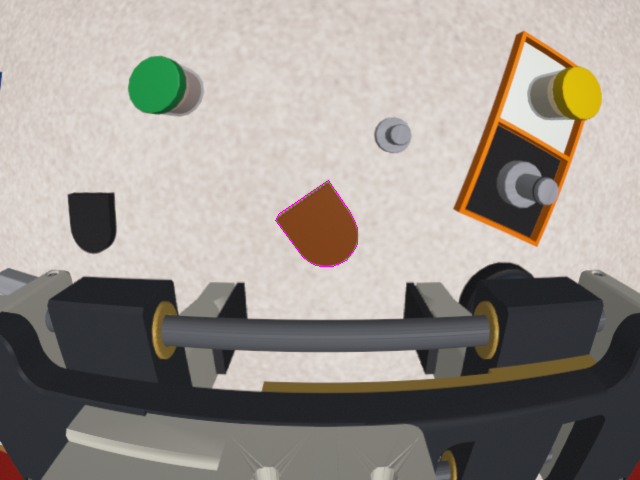

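View pics/side5.png

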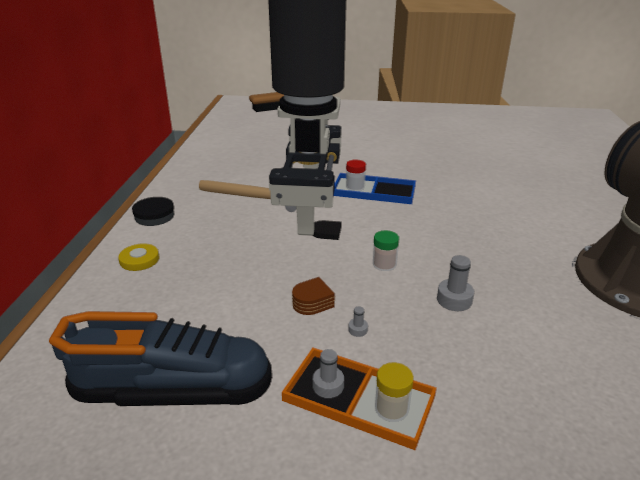

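Call:
jog_arm(
  commands=[
    {"x":0,"y":-0.1,"z":0,"roll":-0.121},
    {"x":0,"y":0,"z":0,"roll":-0.121},
    {"x":0,"y":0,"z":0,"roll":-0.121},
    {"x":0,"y":0,"z":0,"roll":-0.121},
    {"x":0,"y":0,"z":0,"roll":-0.121},
    {"x":0,"y":0,"z":4,"roll":0},
    {"x":0,"y":0,"z":4,"roll":0},
    {"x":0,"y":0,"z":0,"roll":0},
    {"x":0,"y":0,"z":0,"roll":0},
    {"x":0,"y":0,"z":0,"roll":0},
  ],
)

```text
clock: 35.35
tool_pos: [0.5816, 0.1168, 0.046]
orientation: [-180.0, 0.1, -145.4]
force: [1.0, -0.2, 0.0]
opening: 0.0752
```

Call:
jog_arm(
  commands=[
    {"x":0,"y":0,"z":3,"roll":0},
    {"x":0,"y":0,"z":2.5,"roll":0},
    {"x":0,"y":0,"z":1.2,"roll":0},
    {"x":0,"y":0,"z":0,"roll":0},
    {"x":0,"y":0,"z":0,"roll":0},
    {"x":0,"y":0,"z":0,"roll":0},
  ],
)

```text
clock: 35.95
tool_pos: [0.5813, 0.1174, -0.0215]
orientation: [-180.0, 0.1, -145.4]
force: [0.4, -0.0, -1.0]
opening: 0.0748
```

Call:
jog_arm(
  commands=[
    {"x":0.1,"y":0,"z":0.05,"roll":0},
    {"x":0,"y":0,"z":0,"roll":0},
    {"x":0,"y":0,"z":0,"roll":0},
    {"x":0,"y":0,"z":0,"roll":0},
    {"x":0,"y":0,"z":0,"roll":0},
    {"x":0,"y":0,"z":0,"roll":0},
    {"x":0,"y":0,"z":0,"roll":0},
    {"x":0,"y":0,"z":0,"roll":0},
    {"x":0,"y":0,"z":0,"roll":0},
  ],
  gripper=2.0,
)

```text
clock: 36.85
tool_pos: [0.5794, 0.1163, -0.0234]
orientation: [-180.0, 0.0, -145.4]
force: [-1.9, 0.5, 5.0]
opening: 0.0519
```

Call:
jog_arm(
  commands=[
    {"x":0,"y":0,"z":-1,"roll":0},
    {"x":0,"y":0,"z":-3,"roll":0},
    {"x":0,"y":0,"z":-4,"roll":0},
    {"x":0,"y":0,"z":-4,"roll":0},
    {"x":0,"y":0,"z":0,"roll":0.13},
    {"x":0,"y":0,"z":0,"roll":0.13},
    {"x":0,"y":0,"z":0,"roll":0.13},
    {"x":0,"y":0,"z":0,"roll":0.13},
    {"x":0,"y":0,"z":0,"roll":0.083},
    {"x":0,"y":0,"z":0,"roll":0},
    {"x":0,"y":0,"z":0,"roll":0},
    {"x":0,"y":0,"z":0,"roll":0},
  ],
)

```text
clock: 38.05
tool_pos: [0.5792, 0.1162, 0.0964]
orientation: [-180.0, -0.0, -179.8]
force: [0.1, 0.3, -0.2]
opening: 0.0518
```

Call:
jog_arm(
  commands=[
    {"x":1.44,"y":-4.16,"z":0,"roll":0},
    {"x":1.44,"y":-4.16,"z":0,"roll":0},
    {"x":1.44,"y":-4.16,"z":0,"roll":0},
    {"x":1.44,"y":-4.16,"z":0,"roll":0},
    {"x":1.44,"y":-4.16,"z":0,"roll":0},
    {"x":1.44,"y":-4.16,"z":0,"roll":0},
    {"x":1.44,"y":-4.16,"z":0,"roll":0},
    {"x":1.44,"y":-4.16,"z":0,"roll":0},
    {"x":1.44,"y":-4.16,"z":0,"roll":0},
    {"x":1.4,"y":-4.16,"z":0,"roll":0},
    {"x":0,"y":0,"z":0,"roll":0.14},
    {"x":0,"y":0,"z":0,"roll":0},
  ],
)

```text
clock: 39.25
tool_pos: [0.4352, -0.301, 0.0962]
orientation: [180.0, -0.0, 171.8]
force: [0.4, 0.4, -0.4]
opening: 0.0516
```

Call:
jog_arm(
  commands=[
    {"x":0,"y":0,"z":0,"roll":0},
    {"x":0,"y":0,"z":0,"roll":0},
  ],
)

```text
clock: 39.45
tool_pos: [0.4364, -0.2992, 0.0965]
orientation: [180.0, 0.0, 172.3]
force: [-0.2, 0.6, -1.5]
opening: 0.0518
```

```bash
python3 look.py w10
```

```text
39.45 [ 0.4364 -0.2992  0.0965] [1.8000e+02 1.0000e-02 1.7227e+02]
```

View pics/w10.png

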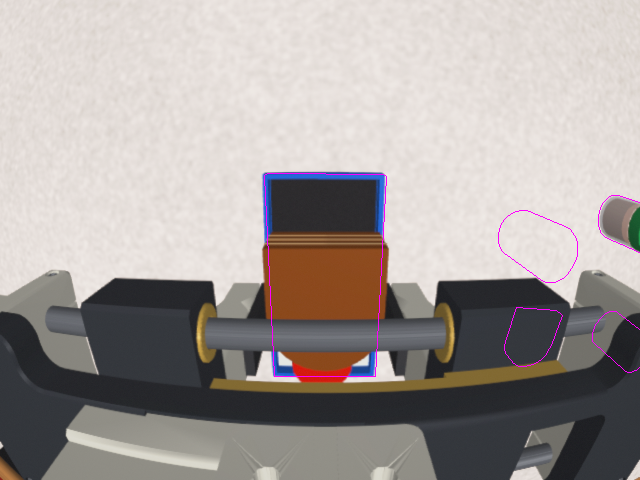

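Call:
jog_arm(
  commands=[
    {"x":0.05,"y":0,"z":4,"roll":0},
    {"x":0,"y":0,"z":3,"roll":0},
    {"x":0,"y":0,"z":2.5,"roll":0},
    {"x":0,"y":0,"z":1.2,"roll":0},
    {"x":0,"y":0,"z":0.6,"roll":0},
    {"x":0,"y":0,"z":0,"roll":0},
    {"x":0,"y":0,"z":0,"roll":0},
    {"x":0,"y":0,"z":0,"roll":0},
  ],
)

```text
clock: 40.3
tool_pos: [0.4365, -0.3, -0.0155]
orientation: [-180.0, 0.1, 172.0]
force: [-0.5, -0.6, 0.0]
opening: 0.0515
```

Call:
jog_arm(
  commands=[
    {"x":0,"y":0,"z":0.1,"roll":0},
    {"x":0,"y":0,"z":0.1,"roll":0},
    {"x":0,"y":0,"z":0,"roll":0},
  ],
)

```text
clock: 40.6
tool_pos: [0.4355, -0.2999, -0.0185]
orientation: [-180.0, 0.0, 172.0]
force: [0.5, 0.1, 0.3]
opening: 0.0515
```

Call:
jog_arm(
  commands=[
    {"x":0,"y":0,"z":0.05,"roll":0},
    {"x":0,"y":0,"z":0,"roll":0},
  ],
)

```text
clock: 40.8
tool_pos: [0.4355, -0.2998, -0.0192]
orientation: [180.0, -0.0, 172.0]
force: [0.0, -1.1, -0.2]
opening: 0.0516
```

Call:
jog_arm(
  commands=[
    {"x":0,"y":0,"z":0.05,"roll":0},
    {"x":0,"y":0,"z":0,"roll":0},
  ],
)

```text
clock: 41.0
tool_pos: [0.4355, -0.2998, -0.0194]
orientation: [-180.0, -0.0, 172.0]
force: [-0.9, 1.8, 4.1]
opening: 0.0513
```

Call:
jog_arm(
  commands=[
    {"x":0,"y":0,"z":0,"roll":0},
    {"x":0,"y":0,"z":0,"roll":0},
    {"x":0,"y":0,"z":0,"roll":0},
    {"x":0,"y":0,"z":-1,"roll":0},
    {"x":0,"y":0,"z":-4,"roll":0},
    {"x":0,"y":0,"z":-4,"roll":0},
    {"x":0,"y":0,"z":-4,"roll":0},
    {"x":0,"y":0,"z":0,"roll":0},
    {"x":0,"y":0,"z":0,"roll":0},
    {"x":0,"y":0,"z":0,"roll":0},
  ],
  gripper=6.5,
)

```text
clock: 42.0
tool_pos: [0.4348, -0.2995, 0.1099]
orientation: [180.0, -0.1, 172.0]
force: [1.2, -1.2, -0.4]
opening: 0.0655
```

```bash
python3 look.py w11; python3 fh.py heel_mid heel .4355 -.2998 -8 w11 .004;  python3 - <<'E'
from h import *
s=ctrl.snapshot("scene"); cv2.imwrite("pics/scene6.png",s["image"][:,:,::-1])
E
```

```text
42.0 [ 0.4348 -0.2995  0.1099] [ 1.7998e+02 -5.0000e-02  1.7201e+02]
0.85 [322. 232.] [ 0.435 -0.302  0.02 ]
[ 0.43701415 -0.29943042] [-7.88660987] [np.float32(0.025191132)]
```

View pics/w11_fit.png

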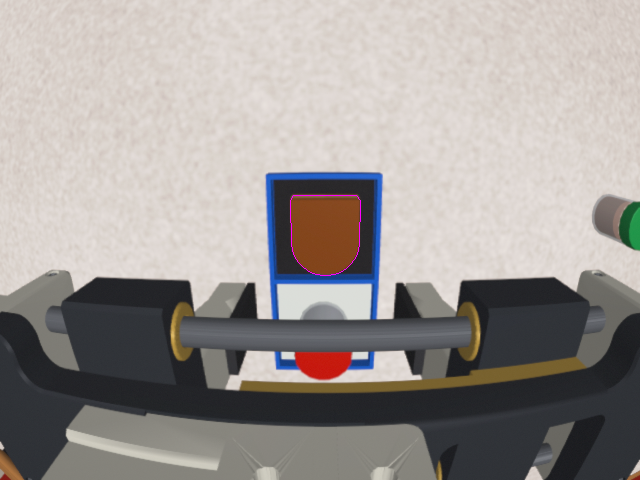

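The heel lies flat in the dark bay at (0.437, -0.2994), yaw -7.9°, about 1.5 mm ahead of the tool centre. The red jar is in the white bay. On to the top piece.

Call:
jog_arm(
  commands=[
    {"x":0,"y":0,"z":0,"roll":-0.14},
    {"x":-2.6,"y":3.7,"z":0,"roll":0},
    {"x":-2.6,"y":3.7,"z":0,"roll":0},
    {"x":-2.6,"y":3.7,"z":0,"roll":0},
    {"x":-2.6,"y":3.7,"z":0,"roll":0},
    {"x":-2.6,"y":3.7,"z":0,"roll":0},
    {"x":0,"y":0,"z":0,"roll":0},
    {"x":0,"y":0,"z":0,"roll":0},
    {"x":0,"y":0,"z":0,"roll":0},
    {"x":0,"y":0,"z":0,"roll":0},
  ],
  gripper=7.5,
)

```text
clock: 43.15
tool_pos: [0.5646, -0.1156, 0.1101]
orientation: [-180.0, -0.0, 180.0]
force: [0.1, 0.1, -0.1]
opening: 0.0747
```

```bash
python3 look.py w12; python3 fh.py top_mid top .565 -.115 0 w12
```

```text
43.15 [ 0.5646 -0.1156  0.1101] [-1.7999e+02 -5.0000e-02  1.7998e+02]
0.96 [329. 236.] [ 0.568 -0.112  0.02 ]
[ 0.57502982 -0.11207012] [-6.21325467] [np.float32(0.04304586)]
0.46 [637. 469.] [1.002 0.455 0.02 ]
```

```bash
ls pics/w12*
```

```text
pics/w12.png
pics/w12_fit.png
pics/w12_raw.png
```

View pics/w12_fit.png

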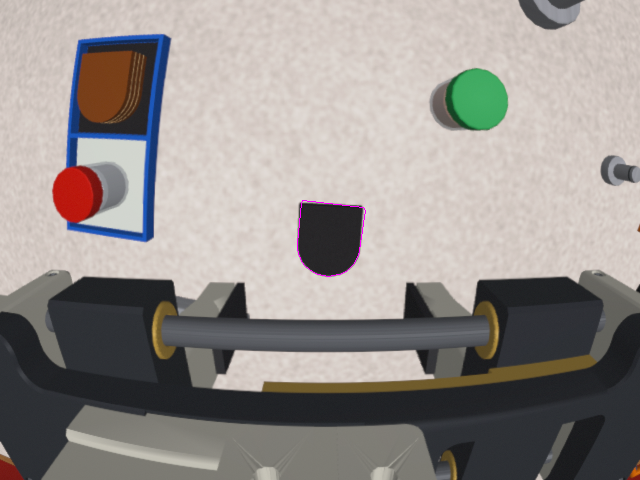

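Call:
jog_arm(
  commands=[
    {"x":-1.04,"y":0.35,"z":0,"roll":0},
    {"x":0,"y":0,"z":0,"roll":0.108},
    {"x":0,"y":0,"z":4,"roll":0},
    {"x":0,"y":0,"z":4,"roll":0},
    {"x":0,"y":0,"z":3,"roll":0},
    {"x":0,"y":0,"z":2,"roll":0},
    {"x":0,"y":0,"z":0.8,"roll":0},
    {"x":0,"y":0,"z":0,"roll":0},
    {"x":0,"y":0,"z":0,"roll":0},
    {"x":0,"y":0,"z":0,"roll":0},
  ],
)

```text
clock: 44.25
tool_pos: [0.577, -0.1111, -0.0262]
orientation: [180.0, 0.1, 173.9]
force: [-0.3, 0.8, -0.4]
opening: 0.0751
```

Call:
jog_arm(
  commands=[
    {"x":0,"y":0,"z":0.3,"roll":0},
    {"x":0,"y":0,"z":0.2,"roll":0},
    {"x":0,"y":0,"z":0,"roll":0},
    {"x":0,"y":0,"z":0,"roll":0},
    {"x":0,"y":0,"z":0,"roll":0},
    {"x":0,"y":0,"z":0,"roll":0},
  ],
)

```text
clock: 44.85
tool_pos: [0.5758, -0.1112, -0.0326]
orientation: [-180.0, 0.0, 173.9]
force: [-0.3, 0.1, -0.1]
opening: 0.0748
```

Call:
jog_arm(
  commands=[
    {"x":0.08,"y":-0.09,"z":0.1,"roll":0},
    {"x":0,"y":0,"z":0,"roll":0},
    {"x":0,"y":0,"z":0,"roll":0},
  ],
)

```text
clock: 45.15
tool_pos: [0.5748, -0.1121, -0.0337]
orientation: [-180.0, -0.0, 173.9]
force: [0.5, -0.4, -0.8]
opening: 0.0749
```

Call:
jog_arm(
  commands=[
    {"x":0,"y":0,"z":0,"roll":0},
    {"x":0,"y":0,"z":0,"roll":0},
    {"x":0,"y":0,"z":0,"roll":0},
    {"x":0,"y":0,"z":0,"roll":0},
    {"x":0,"y":0,"z":0,"roll":0},
    {"x":0,"y":0,"z":0,"roll":0},
    {"x":0,"y":0,"z":0,"roll":0},
    {"x":0,"y":0,"z":0,"roll":0},
  ],
  gripper=2.0,
)

```text
clock: 45.95
tool_pos: [0.5749, -0.112, -0.0336]
orientation: [180.0, -0.0, 173.9]
force: [-0.6, 0.6, 0.4]
opening: 0.0518
```

Call:
jog_arm(
  commands=[
    {"x":0,"y":0,"z":-1,"roll":0},
    {"x":0,"y":0,"z":-3,"roll":0},
    {"x":0,"y":0,"z":-4,"roll":0},
    {"x":0,"y":0,"z":-4,"roll":0},
    {"x":0,"y":0,"z":-2,"roll":0},
    {"x":0,"y":0,"z":0,"roll":-0.107},
    {"x":0,"y":0,"z":0,"roll":0},
    {"x":0,"y":0,"z":0,"roll":0},
  ],
)

```text
clock: 46.75
tool_pos: [0.5745, -0.112, 0.1064]
orientation: [180.0, -0.0, 179.8]
force: [0.5, 0.4, 0.3]
opening: 0.0517
```

Call:
jog_arm(
  commands=[
    {"x":2.76,"y":-3.76,"z":0,"roll":0},
    {"x":2.76,"y":-3.76,"z":0,"roll":0},
    {"x":2.76,"y":-3.76,"z":0,"roll":0},
    {"x":2.76,"y":-3.76,"z":0,"roll":0},
    {"x":2.76,"y":-3.76,"z":0,"roll":0},
    {"x":0,"y":0,"z":0,"roll":0.137},
    {"x":0,"y":0,"z":3,"roll":0},
    {"x":0,"y":0,"z":3,"roll":0},
    {"x":0,"y":0,"z":2,"roll":0},
    {"x":0,"y":0,"z":0,"roll":0},
    {"x":0,"y":0,"z":0,"roll":0},
    {"x":0,"y":0,"z":0,"roll":0},
  ],
)

```text
clock: 47.95
tool_pos: [0.4377, -0.3002, 0.0274]
orientation: [-180.0, 0.1, 172.1]
force: [0.7, -1.2, -0.2]
opening: 0.0516
```

Call:
jog_arm(
  commands=[
    {"x":0,"y":0,"z":0,"roll":0},
    {"x":0,"y":0,"z":0,"roll":0},
    {"x":0,"y":0,"z":0,"roll":0},
    {"x":0,"y":0,"z":0,"roll":0},
  ],
)

```text
clock: 48.35
tool_pos: [0.437, -0.3, 0.0267]
orientation: [-180.0, 0.0, 172.1]
force: [-0.2, 1.0, -0.0]
opening: 0.0519
```

Call:
jog_arm(
  commands=[
    {"x":0.02,"y":0,"z":1.2,"roll":0},
    {"x":0,"y":0,"z":0.9,"roll":0},
    {"x":0,"y":0,"z":0.5,"roll":0},
    {"x":0,"y":0,"z":0,"roll":0},
    {"x":0,"y":0,"z":0,"roll":0},
    {"x":0,"y":0,"z":0,"roll":0},
    {"x":0,"y":0,"z":0.1,"roll":0},
    {"x":0,"y":0,"z":0,"roll":0},
    {"x":0,"y":0,"z":0,"roll":0},
  ],
)

```text
clock: 49.25
tool_pos: [0.4367, -0.2999, -0.0005]
orientation: [-180.0, 0.0, 172.1]
force: [0.9, -0.7, -0.4]
opening: 0.0516
```

Call:
jog_arm(
  commands=[
    {"x":0,"y":0,"z":0.05,"roll":0},
    {"x":0,"y":0,"z":0,"roll":0},
  ],
)

```text
clock: 49.45
tool_pos: [0.4366, -0.3, -0.0011]
orientation: [180.0, 0.0, 172.1]
force: [-0.6, 0.4, -0.0]
opening: 0.0514
```

Call:
jog_arm(
  commands=[
    {"x":0,"y":0,"z":0.05,"roll":0},
    {"x":0,"y":0,"z":0,"roll":0},
  ],
)

```text
clock: 49.65
tool_pos: [0.4367, -0.2999, -0.0016]
orientation: [-180.0, 0.0, 172.1]
force: [-0.1, 0.1, -0.4]
opening: 0.0515
```

Call:
jog_arm(
  commands=[
    {"x":0,"y":0,"z":0.05,"roll":0},
    {"x":0,"y":0,"z":0,"roll":0},
  ],
)

```text
clock: 49.85
tool_pos: [0.4367, -0.3, -0.0017]
orientation: [-180.0, 0.0, 172.2]
force: [-1.2, 1.2, 4.6]
opening: 0.0515
```

Contact. I release, rise and check.

Call:
jog_arm(
  commands=[
    {"x":0,"y":0,"z":0,"roll":0},
    {"x":0,"y":0,"z":0,"roll":0},
    {"x":0,"y":0,"z":0,"roll":0},
    {"x":0,"y":0,"z":0,"roll":0},
    {"x":0,"y":0,"z":-1,"roll":0},
    {"x":0,"y":0,"z":-4,"roll":0},
    {"x":0,"y":0,"z":-4,"roll":0},
    {"x":0,"y":0,"z":-2,"roll":0},
    {"x":0,"y":0,"z":0,"roll":0},
    {"x":0,"y":0,"z":0,"roll":0},
    {"x":0,"y":0,"z":0,"roll":0},
    {"x":0,"y":0,"z":0,"roll":0},
  ],
  gripper=6.5,
)

```text
clock: 51.05
tool_pos: [0.4359, -0.2997, 0.1069]
orientation: [180.0, -0.1, 172.1]
force: [-0.9, 0.2, -0.4]
opening: 0.0653
```

```bash
python3 look.py w13; python3 fh.py top_mid top .437 -.30 -8 w13 .032;  python3 - <<'E'
import cv2
im=cv2.imread("pics/w13_raw.png"); cv2.imwrite("pics/w13z.png",cv2.resize(im[150:390,230:430],None,fx=3,fy=2.5,interpolation=cv2.INTER_CUBIC))
E
```

```text
51.05 [ 0.4359 -0.2997  0.1069] [ 1.7998e+02 -1.1000e-01  1.7213e+02]
0.87 [327. 237.] [ 0.439 -0.299  0.02 ]
[ 0.43692065 -0.29957774] [-4.54643485] [np.float32(0.02118487)]
```

View pics/w13z.png

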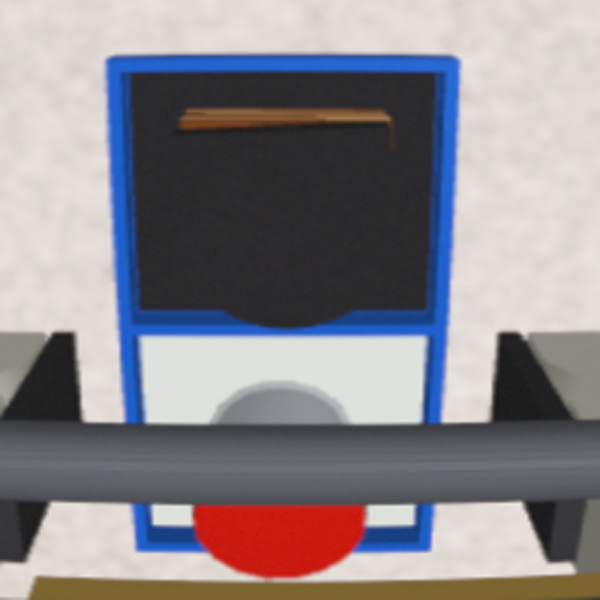

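View pics/w13_fit.png

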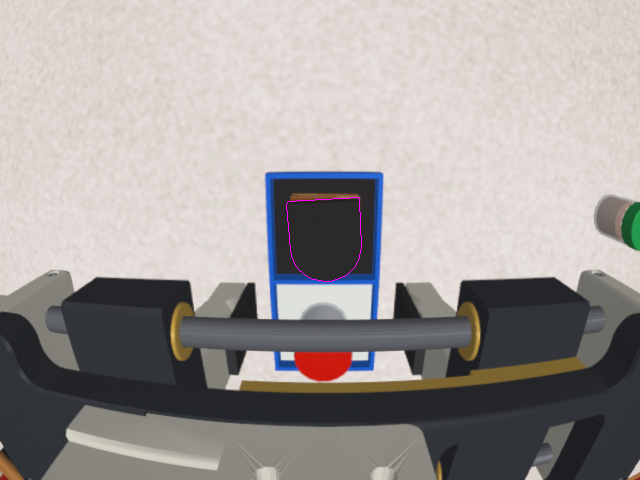

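The top piece is centred on the heel within about 0.2 mm but twisted by 3.4° (top -4.5°, heel -7.9°). I square both by closing the jaws over both pairs of straight sides together, with the tool at the heel's yaw.

Call:
jog_arm(
  commands=[
    {"x":0,"y":0,"z":4,"roll":0},
    {"x":0,"y":0,"z":4,"roll":0},
    {"x":0,"y":0,"z":3,"roll":0},
    {"x":0,"y":0,"z":1.2,"roll":0},
    {"x":0,"y":0,"z":0,"roll":0},
    {"x":0,"y":0,"z":0,"roll":0},
    {"x":0,"y":0,"z":0,"roll":0},
    {"x":0,"y":0,"z":0,"roll":0},
    {"x":0,"y":0,"z":0,"roll":0},
  ],
)

```text
clock: 52.05
tool_pos: [0.4374, -0.3001, -0.0131]
orientation: [-180.0, 0.1, 172.1]
force: [0.6, 0.5, -0.1]
opening: 0.0651
```

Call:
jog_arm(
  commands=[
    {"x":0,"y":0,"z":0,"roll":0},
    {"x":0,"y":0,"z":0,"roll":0},
    {"x":0,"y":0,"z":0,"roll":0},
    {"x":0,"y":0,"z":0,"roll":0},
    {"x":0,"y":0,"z":0,"roll":0},
    {"x":0,"y":0,"z":0,"roll":0},
    {"x":0,"y":0,"z":0,"roll":0},
  ],
  gripper=2.0,
)

```text
clock: 52.75
tool_pos: [0.4368, -0.3, -0.0139]
orientation: [-180.0, 0.0, 172.1]
force: [-1.1, 1.6, 5.6]
opening: 0.052
```

Call:
jog_arm(
  commands=[
    {"x":0,"y":0,"z":0,"roll":0},
    {"x":0,"y":0,"z":0,"roll":0},
    {"x":0,"y":0,"z":0,"roll":0},
  ],
  gripper=5.4,
)

```text
clock: 53.05
tool_pos: [0.4365, -0.2999, -0.0144]
orientation: [180.0, -0.0, 172.1]
force: [0.6, 0.6, -0.4]
opening: 0.054
```

Call:
jog_arm(
  commands=[
    {"x":0,"y":0,"z":0,"roll":0},
    {"x":0,"y":0,"z":0,"roll":0},
    {"x":0,"y":0,"z":0,"roll":0},
    {"x":0,"y":0,"z":-1,"roll":0},
    {"x":0,"y":0,"z":-4,"roll":0},
    {"x":0,"y":0,"z":-4,"roll":0},
    {"x":0,"y":0,"z":-3.2,"roll":0},
    {"x":0,"y":0,"z":0,"roll":0},
    {"x":0,"y":0,"z":0,"roll":0},
    {"x":0,"y":0,"z":0,"roll":0},
    {"x":0,"y":0,"z":0,"roll":0},
  ],
  gripper=6.8,
)

```text
clock: 54.15
tool_pos: [0.4358, -0.2997, 0.1069]
orientation: [180.0, -0.1, 172.1]
force: [-1.0, 0.5, -0.3]
opening: 0.068
```

```bash
python3 look.py w14; python3 fh.py top_mid top .437 -.30 -8 w14 .032;  python3 - <<'E'
import cv2
im=cv2.imread("pics/w14_raw.png"); cv2.imwrite("pics/w14z.png",cv2.resize(im[150:390,230:430],None,fx=3,fy=2.5,interpolation=cv2.INTER_CUBIC))
E
```

```text
54.15 [ 0.4358 -0.2997  0.1069] [ 1.7998e+02 -1.2000e-01  1.7213e+02]
0.59 [324. 235.] [ 0.437 -0.3    0.02 ]
[ 0.43712793 -0.2996351 ] [-4.31275076] [np.float32(0.01894436)]
```

View pics/w14z.png

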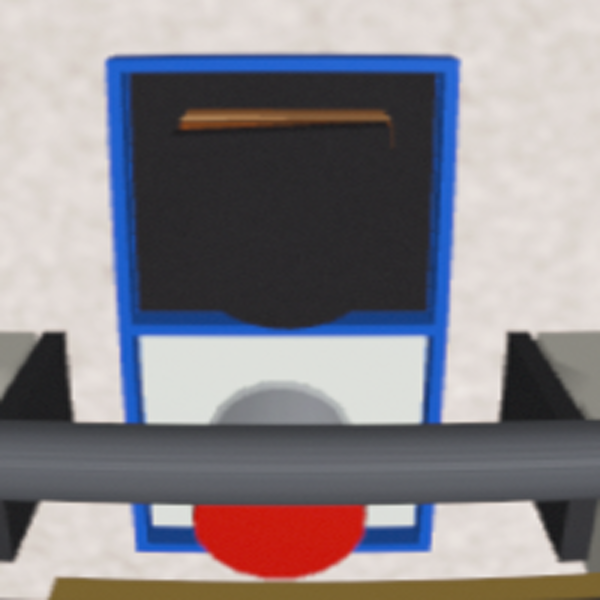

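Squeezing did not square it (top still -4.3°, flat edge slope about 3.3° at the top of the zoom). I re-grip the top alone at its own yaw, lift 2 mm, turn it -3.5° and set it down.

Call:
jog_arm(
  commands=[
    {"x":0,"y":0,"z":4,"roll":-0.061},
    {"x":0,"y":0,"z":4,"roll":0},
    {"x":0,"y":0,"z":2,"roll":0},
    {"x":0,"y":0,"z":0.9,"roll":0},
    {"x":0,"y":0,"z":0,"roll":0},
    {"x":0,"y":0,"z":0,"roll":0},
    {"x":0,"y":0,"z":0,"roll":0},
    {"x":0,"y":0,"z":0,"roll":0},
    {"x":0,"y":0,"z":0,"roll":0},
  ],
)

```text
clock: 55.15
tool_pos: [0.4372, -0.3001, -0.0003]
orientation: [-180.0, 0.1, 175.6]
force: [-0.1, -0.2, -0.1]
opening: 0.068
```

Call:
jog_arm(
  commands=[
    {"x":0,"y":0,"z":0,"roll":0},
    {"x":0,"y":0,"z":0,"roll":0},
    {"x":0,"y":0,"z":0,"roll":0},
    {"x":0,"y":0,"z":0,"roll":0},
    {"x":0,"y":0,"z":0,"roll":0},
    {"x":0,"y":0,"z":0,"roll":0},
    {"x":0,"y":0,"z":0,"roll":0},
  ],
  gripper=2.0,
)

```text
clock: 55.85
tool_pos: [0.4367, -0.3, -0.001]
orientation: [-180.0, 0.0, 175.6]
force: [-0.5, 1.2, 3.2]
opening: 0.0507
```

Call:
jog_arm(
  commands=[
    {"x":0,"y":0,"z":-0.2,"roll":0},
    {"x":0,"y":0,"z":0,"roll":0},
    {"x":0,"y":0,"z":0,"roll":0.031},
    {"x":0,"y":0,"z":0,"roll":0.03},
    {"x":0,"y":0,"z":0,"roll":0},
    {"x":0,"y":0,"z":0,"roll":0},
    {"x":0,"y":0,"z":0,"roll":0},
  ],
)

```text
clock: 56.55
tool_pos: [0.4366, -0.2999, 0.0008]
orientation: [180.0, -0.0, 172.2]
force: [-0.2, 0.0, -0.2]
opening: 0.0515
```

Call:
jog_arm(
  commands=[
    {"x":0,"y":0,"z":0.1,"roll":0},
    {"x":0,"y":0,"z":0.1,"roll":0},
    {"x":0,"y":0,"z":0,"roll":0},
    {"x":0,"y":0,"z":0,"roll":0},
  ],
)

```text
clock: 56.95
tool_pos: [0.4367, -0.3, -0.001]
orientation: [-180.0, 0.0, 172.1]
force: [-1.2, 1.4, 3.5]
opening: 0.0514
```

Call:
jog_arm(
  commands=[
    {"x":0,"y":0,"z":0,"roll":0},
    {"x":0,"y":0,"z":0,"roll":0},
    {"x":0,"y":0,"z":0,"roll":0},
    {"x":0,"y":0,"z":0,"roll":0},
    {"x":0,"y":0,"z":-1,"roll":0},
    {"x":0,"y":0,"z":-4,"roll":0},
    {"x":0,"y":0,"z":-4,"roll":0},
    {"x":0,"y":0,"z":-1.9,"roll":0},
    {"x":0,"y":0,"z":0,"roll":0},
    {"x":0,"y":0,"z":0,"roll":0},
    {"x":0,"y":0,"z":0,"roll":0},
    {"x":0,"y":0,"z":0,"roll":0},
  ],
  gripper=6.8,
)

```text
clock: 58.15
tool_pos: [0.436, -0.2997, 0.107]
orientation: [180.0, -0.1, 172.1]
force: [-0.1, -0.1, 0.0]
opening: 0.0678
```

```bash
python3 look.py w15; python3 fh.py top_mid top .437 -.30 -8 w15 .032;  python3 - <<'E'
import cv2
im=cv2.imread("pics/w15_raw.png"); cv2.imwrite("pics/w15z.png",cv2.resize(im[150:390,230:430],None,fx=3,fy=2.5,interpolation=cv2.INTER_CUBIC))
E
```

```text
58.15 [ 0.436  -0.2997  0.107 ] [ 1.7998e+02 -1.1000e-01  1.7214e+02]
0.8 [326. 237.] [ 0.439 -0.299  0.02 ]
[ 0.43686539 -0.29958441] [-8.86147814] [np.float32(0.01704971)]
```

View pics/w15z.png

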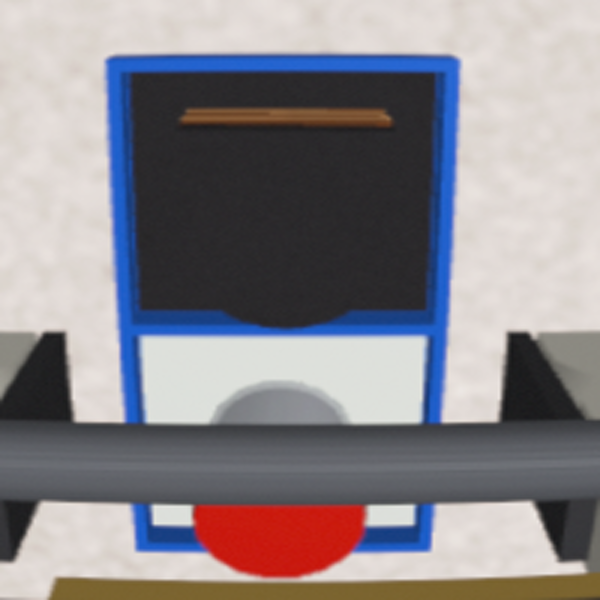

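```bash
python3 - <<'E'
from h import *
for n in("scene","side"):
    s=ctrl.snapshot(n); cv2.imwrite(f"pics/{n}7.png",s["image"][:,:,::-1])
    if n=="scene":
        cr=s["image"][200:320,100:260]; cv2.imwrite("pics/scene7z.png",cv2.resize(cr,None,fx=5,fy=5,interpolation=cv2.INTER_CUBIC)[:,:,::-1])
E
```

```text
(no output)
```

View pics/scene7z.png

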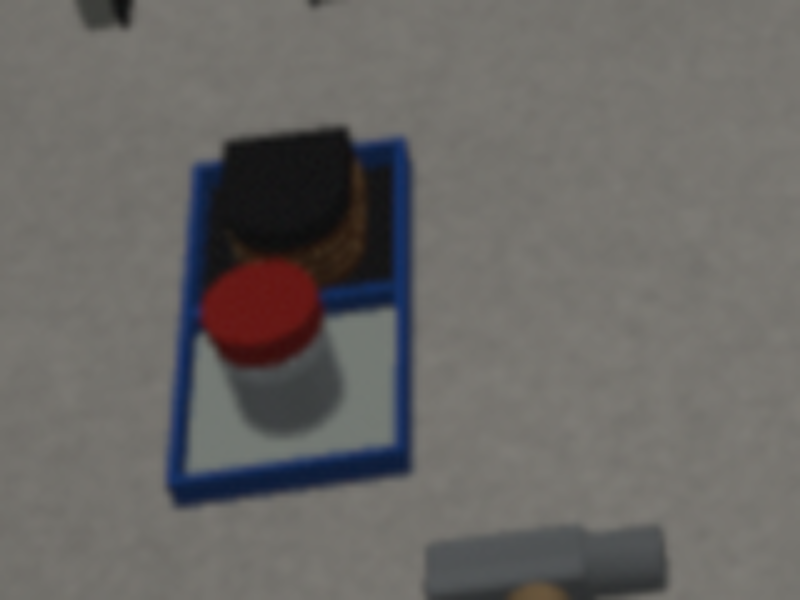

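View pics/side7.png

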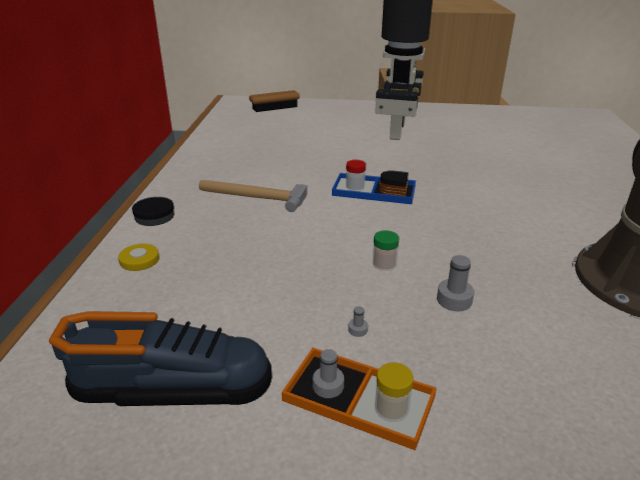

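View pics/scene7.png

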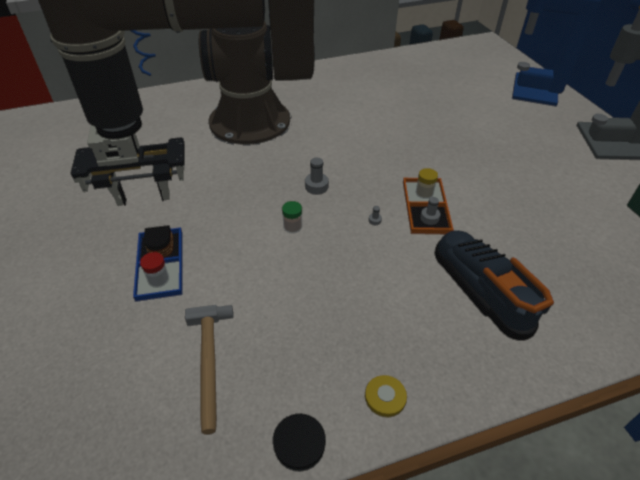

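Both kits look right in both views. The top sits square on the heel (scene about (158,240)), and the green jar, shoe and hammer are where they were. I hand in.

```bash
python3 - <<'E'
from plant import ctrl
o=ctrl.get_obs(); print(o["clock"],o["force"])
print(ctrl.close_job())
E
```

```text
58.35 [ 0.6830905  -1.09629728  0.00870977]
the job is handed in; nothing more can be done
None
```

Both kits are made up, and I handed the job in at 58.4 s with the gripper open and clear of everything.

**Orange tray:** the yellow-lid jar stands in the white-floored bay and the middle-sized die stands in the dark-floored bay.

**Blue tray:** the red-lid jar stands in the white-floored bay. The heel block lies flat in the dark-floored bay with the top piece on it, rounded end over rounded end.

**What the last checks showed:**
- The final pictures show both jars and the die upright. The green jar, shoe, hammer and the other two dies look as they did at the start.
- The wrist camera put the centres of the top and heel within about 0.3 mm of each other. I last measured the heel before setting the top on it.
- Their yaws still differ by about 1° (top -8.9°, heel -7.9°).

**What went wrong and how I mended it:**
- **Finger height:** the real fingertips are about 37 mm higher than the reported tool position. My first grasp of the yellow jar slipped, leaving it standing within about 4 mm of its spot. My first grasp of the die closed on nothing. I measured the offset with a light touch on the bench (about 16 N) and corrected every later move; the yellow jar was already placed by its lid.
- **Top piece twist:** it first lay about 3.4° off the heel. Squeezing both together did not turn it, so I gripped it again, turned it and set it down.

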